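# Set out the cutting place for a glass panel

## Robot

A 6-joint arm with a two-finger parallel gripper is mounted at the origin on a cart in front of the work surface, level with it; the furniture and walls round the work are solid. World frame = base frame: x ahead of the robot, y to its left, z up, the work surface at z = 0. Lengths are in m, angles in degrees, forces in N, time in s.
With the tool pointing down it reaches from about 0.35 to 0.875 m from the base axis. Payload 4.2 kg.
Tool frame: the origin (TCP) lies where the fingers leave the gripper's body, on its centre line; the fingertips stand 70 mm ahead of it and the grasp point (between the pads) lies 51 mm ahead of it; z points along the fingers, y is the direction in which the jaws open and shut (so a half turn about z gives the same grasp; the last joint's range is limited). The gripper opens to 87 mm and grips with 3 to 60 N. Pads are 19 mm wide; open, the fingers measure 117 mm over their backs; the gripper's body (75 mm by 190 mm) begins 51 mm behind the grasp point.
Start: joints at [89.015, 22.042, 0.453, 0, -68.411, -14.817], TCP at [0.17, 0.601, 0.292] pointing down, gripper open.
Joint ranges: [-179.83, 179.83], [-69.29, 118.12], [-61.27, 80.66], [-181.25, 117.63], [-171.15, -9.14], [-177.46, 177.46]. Speed limits (degrees/s): [159.86, 159.86, 180, 180, 180, 180].

## Interface

Orientations are given as a 3x3 rotation matrix whose columns are the frame's x, y, z axes.
In Python, from bench import manip gives the robot as it stands. The module is installed in compiled form; this text tells all that it offers.
- The arm moves only by the tool arm_command, never from a script. Its argument "targets" is a list that holds one entry, the list of rows, each a list of 6 numbers: the shift along the tool's x, y, z in cm, then the turn, a rotation vector about the tool's x, y, z in rad. In form: [[[x, y, z, wx, wy, wz], ...]]. A call has exactly 10 rows; each row shifts and turns the pose as measured when the row begins, along the tool's axes as they then stand; what a row does not reach is not made up. A row lasts 1/8 s, in which the tool goes at most 62.5 mm and 10.7 degrees, less where a joint would pass 70% of its speed; a pose out of reach is approached as far as the arm can. A call with a gripper value outside its range is refused whole. "fingers" is the closure, from 0 (fully open) to 1 (shut), set as the call begins (left out, the last holds). The fingers move at their own pace and stop on an object; the grip force is fixed at half the most. Time passes only in rows, so rows that do not move let the fingers close, or fill a call up. It gives the time, the measured TCP pose, the force and the opening at its end, in the units of the state.
- manip.get_state(): the state, without advancing time (a new reading comes with each control period).
- manip.grab_frame(name): name is "scene" or "top"; returns a dict with "color" (384x512x3 uint8, blue, green, red), "fov_y" (degrees; the focal length in pixels is half the picture's height over the tangent of half this angle, whatever the lens; pixels are square), "cx", "cy" (the principal point, pixels), "D" ([k1, k2, p1, p2, k3] as OpenCV has them; the pictures are not rectified), "R" (3x3) and "t" (3): a world point X has camera coordinates R X + t. Camera axes: x right, y down, z forward; pixel columns grow to the right and rows downward; lengths in m; the calibration is good to about 2 mm. A picture is of the moment at which its call begins. There is no depth.
- manip.finish_job(): hands the job in, once; it reports no verdict.
Trained networks look in a picture, given as the dict that the camera call returned (one of the last four; its "shot" number tells which), for a name from the list of things; names that differ only in an ending like _2 or _b are one class to them, and where a whole thing is asked for, a point or a joint stands for the part that bears it (a point fixed in the world has none). Each returns a list of dicts, best first, with "score" (0 to 1); they miss things now and then, are a little off and sometimes report something else, mostly with a low value. They report only what shows in the picture. A call takes as long as a camera call.
- manip.regions_of(picture, thing): "pixels" (384x512 bool, what is visible of it) and "box" ([left, top, width, height] in pixels, round what is visible of it).
The state is a dict: "time_s": time; "qpos": joint angles; "joint_vel": joint speeds; "joint_efforts": joint torques, N m; "ee_pos": TCP position; "orientation": TCP orientation; "wrist_force": force on the tool from outside, world axes, zero at the start; "moment": the same for the moment, N m; "gripper_width": opening from 0.0 (shut) to 1.0 (fully open).
Only numpy, scipy, OpenCV 4.12 (cv2) and the standard library are available. Lean on these libraries where they do the work, as an engineer would, in place of code of your own. Each camera call takes 0.05 s, during which the arm holds its last target.

## Task

Set out the glass-cutting place: take the green stringer bundle off the cork mat, lay the amber glass strip in the middle of the mat, lengthwise along it, and lay the bundle back on top of the strip, centred and lengthwise along it. Then lay the blue pliers midway between the mat and the mug, and the blue glass cutter midway between the mat and the clear tub of glass bits, each flat on the table, level with the mat's middle and parallel to its long edges. Leave the mug, the tub, the pen and the teaspoon where they are; everything needed is on the bare white part of the table, so leave alone what lies on the speckled mat at the back.

Things in the scene. Friction and masses are not known exactly. Their poses are not given: they have to be found in the camera images.
- cork_mat: brown cork work mat fixed to the table, 170 x 80 x 4 mm; a thin dark line runs along each long edge on top. Origin: centre of its underside (on the table, z = 0); its x axis runs along its 170 mm length, which points roughly away from the robot, y across its 80 mm width, z up. Its top is 4 mm above the origin. It lies somewhere else at every start.
- amber_strip: loose strip of amber glass with fine lengthwise ridges, 46 x 147 x 6 mm, 90 g, lying flat on the table at the start. Origin: centre of its underside; x across its 46 mm width, y along its 147 mm length, z up. Take it by its two long edges; being only 6 mm thick it is held by the very fingertips, which must go down to 1 or 2 mm above the table.
- green_stringers: loose bundle of thin green glass stringers in clear film, one stiff piece of 70 g, 45 x 164 x 19 mm over its loose ends; its solid body about the origin, resting flat, is 27 wide, 120 long, 14 mm high. Origin: centre of its underside; x across, y along, z up. Grasp across the middle. Starts askew on the cork mat (origin at z = 4 mm); a like one far back on the speckled mat is not meant.
- glass_cutter: loose pen-like glass cutter with a dark blue barrel and brass-coloured end parts, 14 x 170 x 14 mm, 45 g, lying on the table. Origin: centre of its underside; y along its length, x across, z up. The barrel is 14 mm wide and high and is grasped across the origin; it does not roll.
- blue_pliers: loose grozing pliers, blue grips and short steel jaws, rigid (they do not open), 53 x 168 x 14 mm, 190 g, flat on the bare table (a like pair on the speckled mat at the back is not meant). Origin: centre of the underside, midway along; y along the length, grips toward +y, jaws toward -y, x across, z up. Grasp over both grips across the origin, about 46 mm wide there.
- mug: loose yellow-brown stoneware mug standing upright, body 91 mm across, 94 mm high, not to be moved. Origin: centre of the underside of mug and handle together (127 mm over the handle); the axis of the body lies 17 mm from it along its +y, the handle points along -y (at the start roughly away from the robot). It stands on one side of the mat, left or right, about 0.24 m from the mat's centre line.
- bits_tub: loose frosted clear open tub with broken glass bits in it, 100 x 124 x 64 mm, not to be moved. Origin: centre of its underside; x across its 100 mm, y along its 124 mm (at the start roughly away from the robot), z up. It stands on the other side of the mat from the mug, about 0.24 m from the mat's centre line.
- fine_pen: loose black fine-line pen with a white band, 11 x 112 x 11 mm, lying behind the work; a bystander, not to be moved. Origin: centre of its underside; y along its length.
- teaspoon: loose old silver teaspoon, 30 x 142 x 17 mm, lying behind the work; a bystander, not to be moved. Origin: centre of its underside; y along its length.

How it is judged (in metres and radians):
At the end, for the whole second after the job is handed in: Strip centred on the mat (12 mm, 0.12 rad), bundle flat and centred on the strip (12 mm, 0.14 rad); pliers on the mug's side, cutter on the tub's side, flat on the table, 100 to 145 mm from the mat's centre line, within 30 mm of its middle lengthwise and 0.17 rad of parallel; all at rest (horizontal distance between amber_strip and cork_mat below 0.012 m and angle between the y axis of amber_strip and the x axis of cork_mat, either way round below 0.12 rad and z of amber_strip in the frame of cork_mat between 0.002 and 0.007 m and horizontal distance between green_stringers and amber_strip below 0.012 m and angle between the y axis of green_stringers and the y axis of amber_strip, either way round below 0.14 rad and z of green_stringers in the frame of amber_strip between 0.004 and 0.009 m and angle between green_stringers's own z axis and vertical below 0.1 rad and ((y of mug in the frame of cork_mat above 0 m and y of blue_pliers in the frame of cork_mat between 0.1 and 0.145 m) or (y of mug in the frame of cork_mat below 0 m and y of blue_pliers in the frame of cork_mat between -0.145 and -0.1 m)) and x of blue_pliers in the frame of cork_mat between -0.03 and 0.03 m and angle between the y axis of each of blue_pliers, glass_cutter and the x axis of cork_mat, either way round below 0.17 rad and height (world z) of each of blue_pliers, glass_cutter below 0.008 m and ((y of bits_tub in the frame of cork_mat above 0 m and y of glass_cutter in the frame of cork_mat between 0.1 and 0.145 m) or (y of bits_tub in the frame of cork_mat below 0 m and y of glass_cutter in the frame of cork_mat between -0.145 and -0.1 m)) and x of glass_cutter in the frame of cork_mat between -0.03 and 0.03 m and linear speed of each of amber_strip, green_stringers, glass_cutter, blue_pliers below 0.02 m/s); the robot touches nothing.
It fails at once if the mug is shifted by more than 20 mm (distance of mug from where it was at the start of the episode above 0.02 m).
It fails at once if the tub is shifted by more than 20 mm (distance of bits_tub from where it was at the start of the episode above 0.02 m).
It fails at once if the pen is shifted by more than 20 mm (distance of fine_pen from where it was at the start of the episode above 0.02 m).
It fails at once if the teaspoon is shifted by more than 20 mm (distance of teaspoon from where it was at the start of the episode above 0.02 m).
It also fails if it takes over 136 s, if anything falls off the work surface, if the arm or the gripper's body presses on something with over 40 N, if the wrist force passes 120 N, or if a joint passes its speed limit or range.

## Working session

There is one attempt and no reset: what is moved stays moved. The work goes in short steps, Python scripts to look and compute and a tool call to move; the robot and the scene stay as the last step left them, time stands still between calls to the robot, and variables do not carry over. Pictures are saved under pics/ and viewed, and the job is handed in when it is done.

Besides the shell and the picture viewer there is one more tool, called after "Emit:" in YAML: its name, and indented under it one key for each argument. arm_command: Moves the arm, as the interface text tells. Its arguments: {"type":"object","properties":{"targets":{"type":"array","items":{"type":"array","items":{"type":"array","items":{"type":"number"}}}},"fingers":{"type":"number"}},"required":["targets"]}

```bash
mkdir -p pics; ls
python3 - <<'E'
from bench import manip
import cv2
s=manip.get_state(); print(s)
for n in("scene","top"):
    f=manip.grab_frame(n); cv2.imwrite(f"pics/{n}0.png",f["color"]); print(n,f["fov_y"],f["cx"],f["cy"],f["D"],f["R"],f["t"])
E
```

```text
pics
{'time_s': 0.0, 'qpos': array([ 8.90158759e+01,  2.20894849e+01,  3.77158856e-01, -2.97700273e-02,
       -6.84105989e+01, -1.48201656e+01]), 'joint_vel': array([ 0.01689148, -0.03241211,  0.0097875 , -0.12487783,  0.03137537,
       -0.05432359]), 'joint_efforts': array([ 1.06935371e-03, -3.90660238e+01,  1.87404066e+01,  4.21986803e+00,
        1.10533152e-02, -1.79914946e-04]), 'ee_pos': array([0.17003199, 0.6009372 , 0.29115296]), 'orientation': array([[ 9.62145399e-01, -2.72536165e-01, -5.19909985e-04],
       [-2.72536648e-01, -9.62143030e-01, -2.13678370e-03],
       [ 8.21230663e-05,  2.19759113e-03, -9.99997582e-01]]), 'wrist_force': array([-0.68095349,  0.17451084, -0.42329922]), 'moment': array([ 0.00995319,  0.01525291, -0.00825816]), 'gripper_width': 1.000117134827241}
scene 45.201131167778975 256.36062398449104 200.93218547374062 [-0.02437247  0.          0.          0.          0.        ] [[-0.88294126 -0.46934763 -0.01129285]
 [-0.33373059  0.64437209 -0.68804687]
 [ 0.33020997 -0.60373621 -0.72557837]] [0.481632   0.20720784 1.02998124]
top 57.137434791092446 255.66233337396056 192.2811371473307 [-0.02072931  0.          0.          0.          0.        ] [[ 0.00309212 -0.99978221 -0.02063909]
 [-0.980698    0.00100326 -0.19552601]
 [ 0.19550413  0.02084531 -0.98048132]] [0.00815828 0.53399567 1.05333278]
```

View pics/scene0.png

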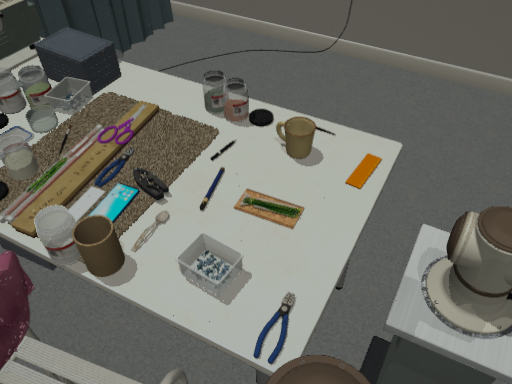

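View pics/top0.png

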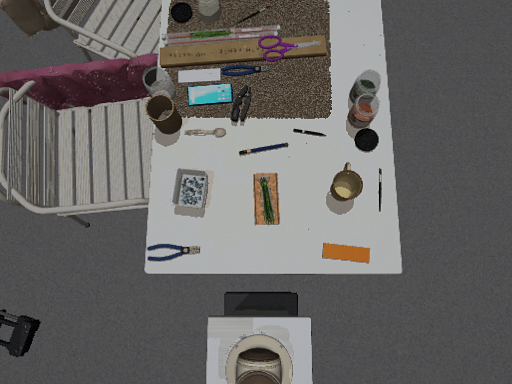

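The scene view shows the mat with the bundle at about (270,207), the strip at (364,170), the pliers at (275,328), the cutter at (212,188), the mug at (298,137) and the tub at (210,260). In the top view the same things are at (266,198), (346,253), (174,252), (264,148), (346,187) and (192,189). The mug is to the right and the tub to the left.

```bash
cat > h.py <<'E'
from bench import manip
import cv2, numpy as np
np.set_printoptions(precision=4,suppress=True)
def K(f):
    fl=f["color"].shape[0]/2/np.tan(np.radians(f["fov_y"]/2)); return np.array([[fl,0,f["cx"]],[0,fl,f["cy"]],[0,0,1.]])
def toplane(f,px,z):
    n=cv2.undistortPoints(np.asarray(px,float).reshape(-1,1,2),K(f),np.array(f["D"],float)).reshape(-1,2)
    d=np.c_[n,np.ones(len(n))]@f["R"]; c=-f["R"].T@f["t"]
    return (c+d*((z-c[2])/d[:,2])[:,None])
def proj(f,X):
    return cv2.projectPoints(np.asarray(X,float).reshape(-1,1,3),cv2.Rodrigues(f["R"])[0],f["t"],K(f),np.array(f["D"],float))[0].reshape(-1,2)
def rect(f,mask,z):
    cs,_=cv2.findContours(mask.astype(np.uint8),cv2.RETR_EXTERNAL,cv2.CHAIN_APPROX_NONE)
    c=max(cs,key=cv2.contourArea).reshape(-1,2)
    P=toplane(f,c,z)[:,:2]
    m=np.argwhere(mask)[:,::-1]; Q=toplane(f,m,z)[:,:2]; mu=Q.mean(0)
    w,v=np.linalg.eigh(np.cov(Q.T)); a=np.degrees(np.arctan2(v[1,1],v[0,1]))
    (cx,cy),(w_,h_),an=cv2.minAreaRect((P*1000).astype(np.float32))
    L=max(w_,h_); an=an if w_>=h_ else an+90
    return dict(mean=mu,pca=(a+90)%180-90,rc=np.array([cx,cy])/1000,size=(round(L),round(min(w_,h_))),ang=(an+90)%180-90)
Z=dict(cork_mat=.004,amber_strip=.006,green_stringers=.012,glass_cutter=.007,blue_pliers=.008,mug=.05,bits_tub=.03,fine_pen=.005,teaspoon=.005)
def look(names,cams=("top","scene"),zs={}):
    for cam in cams:
        f=manip.grab_frame(cam)
        for n in names:
            for r in manip.regions_of(f,n)[:3]:
                if r["score"]<.2: continue
                d=rect(f,r["pixels"],zs.get(n,Z[n]))
                print(cam,n,round(r["score"],2),r["box"],"mean",d["mean"],"rc",d["rc"],d["size"],"ang %.1f pca %.1f"%(d["ang"],d["pca"]))
E
python3 - <<'E'
from h import *
look(list(Z))
f=manip.grab_frame("top"); print(toplane(f,[[146,272],[401,271],[152,118],[390,118]],0)); 
cv2.imwrite("pics/topbig.png",cv2.resize(f["color"][110:280,140:400],None,fx=3,fy=3,interpolation=cv2.INTER_CUBIC))
E
```

```text
top cork_mat 0.67 [253.5, 170.8, 28.7, 55.5] mean [ 0.5182 -0.0215] rc [ 0.5225 -0.0218] (170, 86) ang 3.6 pca -0.9
top amber_strip 0.88 [320.5, 244.1, 47.6, 18.6] mean [ 0.3479 -0.2731] rc [ 0.3477 -0.2739] (144, 45) ang 82.5 pca 83.0
top green_stringers 0.87 [258.3, 175.0, 15.5, 45.8] mean [ 0.5271 -0.0246] rc [ 0.5266 -0.0233] (151, 41) ang 7.6 pca 8.4
top glass_cutter 0.53 [238.2, 143.6, 51.7, 13.3] mean [ 0.6933 -0.0162] rc [ 0.6934 -0.0148] (164, 16) ang -80.3 pca -79.6
top glass_cutter 0.31 [295.0, 128.8, 28.0, 8.4] mean [ 0.7508 -0.1639] rc [ 0.75   -0.1663] (88, 12) ang 78.8 pca 80.3
top glass_cutter 0.27 [184.6, 127.6, 40.2, 9.2] mean [0.7542 0.1634] rc [0.7539 0.1553] (75, 25) ang 89.7 pca 89.7
top blue_pliers 0.74 [150.1, 245.2, 46.5, 15.5] mean [0.3508 0.2723] rc [0.3497 0.2727] (161, 50) ang -89.7 pca -84.6
top mug 0.96 [328.2, 161.4, 33.6, 40.3] mean [ 0.5592 -0.275 ] rc [ 0.5587 -0.2757] (112, 93) ang -46.0 pca -29.8
top bits_tub 0.64 [170.4, 166.2, 36.5, 41.9] mean [0.5547 0.2255] rc [0.5567 0.2247] (134, 112) ang -5.5 pca 1.9
top fine_pen 0.49 [293.0, 130.2, 31.3, 7
[... 1259 characters left out ...]
25.5
scene bits_tub 0.54 [273.6, 117.8, 43.4, 42.7] mean [ 0.567  -0.2995] rc [ 0.5673 -0.2938] (194, 120) ang -63.7 pca -63.2
scene fine_pen 0.53 [213.4, 155.1, 7.0, 4.0] mean [ 0.7555 -0.1304] rc [ 0.7566 -0.1307] (22, 8) ang 86.9 pca 84.7
scene fine_pen 0.45 [233.4, 190.0, 70.7, 37.7] mean [ 0.5196 -0.0132] rc [ 0.5208 -0.0052] (170, 55) ang 0.1 pca -2.6
scene teaspoon 0.53 [131.6, 207.5, 38.5, 42.1] mean [0.7546 0.1617] rc [0.7559 0.1662] (109, 31) ang 86.1 pca 89.1
scene teaspoon 0.36 [243.2, 192.9, 55.3, 23.2] mean [ 0.5228 -0.0302] rc [ 0.5228 -0.0312] (154, 43) ang 9.2 pca 8.1
[[ 0.2866  0.3575  0.    ]
 [ 0.2922 -0.447   0.    ]
 [ 0.8074  0.3701  0.    ]
 [ 0.803  -0.4488  0.    ]]
```

View pics/topbig.png

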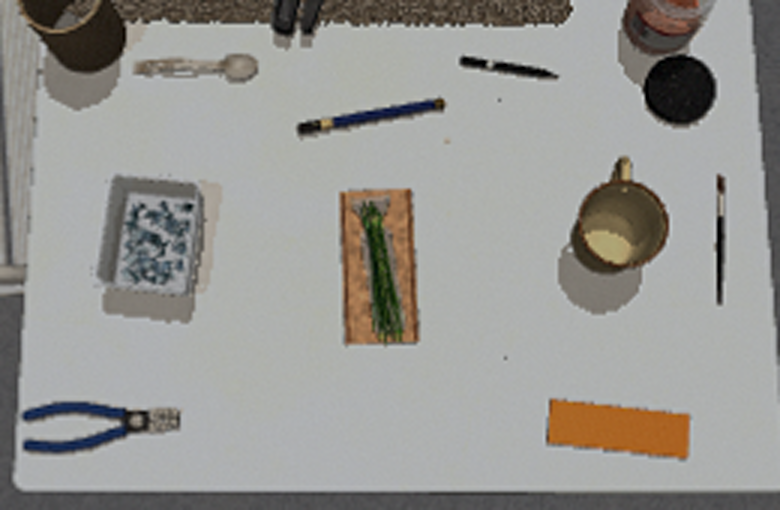

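Run:
```python
from h import *
for cam,(x0,y0,x1,y1),s in(("top",(240,160,300,235),8),("scene",(225,180,310,235),8)):
    f=manip.grab_frame(cam); c=f["color"][y0:y1,x0:x1]
    hsv=cv2.cvtColor(c,cv2.COLOR_BGR2HSV); m=np.zeros(f["color"].shape[:2],np.uint8)
    m[y0:y1,x0:x1]=(hsv[...,1]>70)
    n,l,st,_=cv2.connectedComponentsWithStats(m); k=1+np.argmax(st[1:,4]); m=(l==k)
    print(cam,st[k]); print(rect(f,m,.004))
    p=cv2.convexHull(np.argwhere(m)[:,::-1].astype(np.int32)).reshape(-1,2)
    q=toplane(f,p,.004)[:,:2]
    # fit 170x80 rect to hull: print extremes for several angles
    for a in (0,1,2,3,4,5):
        r=np.radians(a); u=q@[np.cos(r),np.sin(r)]; v=q@[-np.sin(r),np.cos(r)]
        uc=(u.max()+u.min())/2; vc=(v.max()+v.min())/2
        print(a,round(np.ptp(u)*1e3),round(np.ptp(v)*1e3),"c",uc*np.cos(r)-vc*np.sin(r),uc*np.sin(r)+vc*np.cos(r))
    big=cv2.resize(c,None,fx=s,fy=s,interpolation=cv2.INTER_CUBIC)
    X=[]
    for sx,sy in((1,1),(1,-1),(-1,-1),(-1,1)):
        r=np.radians(2.5); a=np.array([.085*sx,.04*sy]); X.append([.5215+a[0]*np.cos(r)-a[1]*np.sin(r),-.022+a[0]*np.sin(r)+a[1]*np.cos(r),.004])
    pp=((proj(f,X)-[x0,y0]+.5)*s).astype(np.int32); cv2.polylines(big,[pp],True,(255,0,255),1)
    cv2.imwrite(f"pics/mat_{cam}.png",big[:600])
```

```text
top [ 253  173   27   52 1068]
{'mean': array([ 0.5216, -0.0231]), 'pca': np.float64(1.378272399549786), 'rc': array([ 0.5246, -0.0233]), 'size': (169, 79), 'ang': 2.4107329845428467}
0 169 84 c 0.5241823599194401 -0.0234705951489822
1 169 82 c 0.5243753719243524 -0.023298197300998386
2 169 80 c 0.5245533310201886 -0.02309879339002217
3 169 80 c 0.5247438387575282 -0.023267598621405528
4 169 82 c 0.524550313203051 -0.023459986280296517
5 170 84 c 0.5242116806262108 -0.023245760507238707
scene [ 234  189   70   40 1304]
{'mean': array([ 0.5157, -0.0192]), 'pca': np.float64(2.2363127136715377), 'rc': array([ 0.5207, -0.0201]), 'size': (169, 79), 'ang': 2.3883957862854004}
0 171 85 c 0.5206683062037931 -0.02062423774385902
1 170 82 c 0.5207085431146904 -0.020549137206875522
2 169 80 c 0.5207664374074166 -0.02027904825984568
3 170 81 c 0.5207218811117093 -0.02023932121864093
4 171 83 c 0.5207480525469952 -0.020367714080013095
5 172 86 c 0.5207554945974128 -0.020350104092541996
```

Run:
```python
import cv2,numpy as np
a=cv2.imread("pics/mat_top.png");b=cv2.imread("pics/mat_scene.png")
a=cv2.resize(a,None,fx=.6,fy=.6);b=cv2.resize(b,None,fx=.6,fy=.6)
o=np.zeros((max(a.shape[0],b.shape[0]),a.shape[1]+b.shape[1],3),np.uint8);o[:a.shape[0],:a.shape[1]]=a;o[:b.shape[0],a.shape[1]:]=b
cv2.imwrite("pics/mats.png",o)
```

```text
(no output)
```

View pics/mats.png

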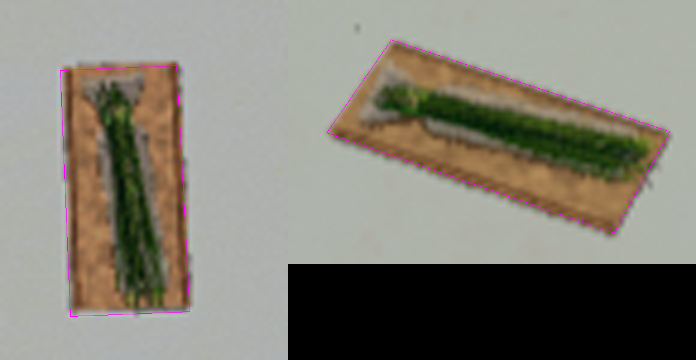

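The magenta outline fits the mat in both views. The mat is at about (0.5227, -0.0217), turned 2.4°. The bundle is at about (0.522, -0.0245), turned 8.4°. Next comes a helper that works out the moves.

```bash
cat > go.py <<'E'
import sys
from h import *
from scipy.spatial.transform import Rotation as Rn
def go(x,y,z,ang):   # z = TCP height; ang = direction of tool x in world, deg
    s=manip.get_state(); p=s["ee_pos"]; R=np.array(s["orientation"])
    a=np.radians(ang); T=np.array([[np.cos(a),np.sin(a),0],[np.sin(a),-np.cos(a),0],[0,0,-1]])
    d=np.array([x,y,z])-p; rv=Rn.from_matrix(R.T@T).as_rotvec()
    print("t",s["time_s"],"p",p,"xang %.2f"%np.degrees(np.arctan2(R[1,0],R[0,0])),"q",s["qpos"],"F",s["wrist_force"],"w %.3f"%s["gripper_width"])
    print("rot(rad)",rv,"shift cm now-axes",R.T@d*100,"after-rot axes",T.T@d*100)
    return s
if __name__=="__main__": go(*map(float,sys.argv[1:5]))
E
python3 go.py .522 -.0245 .2 8.4
```

```text
t 1.25 p [0.1702 0.6014 0.2922] xang -15.81 q [ 89.0118  22.0422   0.4519   0.0007 -68.4124 -14.82  ] F [ 0.0842 -0.1615 -0.3945] w 1.003
rot(rad) [ 0.     -0.     -0.4225] shift cm now-axes [50.8984 50.6342  9.2275] after-rot axes [25.6601 67.0529  9.2241]
```

Emit:
arm_command:
  targets:
    - [[0,0,0,0,0,-0.141],[0,0,0,0,0,-0.141],[0,0,0,0,0,-0.141],[1.0,2.5,0,0,0,0],[1.6,4.2,0,0,0,0],[1.8,4.8,0,0,0,0],[1.8,4.8,0,0,0,0],[1.8,4.8,0.5,0,0,0],[1.8,4.8,0.5,0,0,0],[1.8,4.8,0.5,0,0,0]]

```text
time_s: 2.5
ee_pos: [0.3375, 0.3122, 0.2771]
orientation: [[0.986, 0.168, 0.003], [0.168, -0.986, 0.003], [0.003, -0.003, -1.0]]
wrist_force: [0.2, 1.3, 0.1]
gripper_width: 0.999
```

```bash
python3 go.py .522 -.0245 .2 8.4
```

```text
t 2.5 p [0.3375 0.3122 0.2771] xang 9.64 q [ 63.1366   6.4143 -23.1629   0.0554 -60.1973  36.4796] F [0.2226 1.3213 0.075 ] w 0.999
rot(rad) [-0.0027 -0.003   0.0217] shift cm now-axes [12.53   36.3011  7.655 ] after-rot axes [13.3377 35.9996  7.714 ]
```

Emit:
arm_command:
  targets:
    - [[1.7,4.6,0.8,0,0,0.02],[1.7,4.6,0.8,0,0,0],[1.7,4.6,0.8,0,0,0],[1.7,4.6,0.8,0,0,0],[1.7,4.6,0.8,0,0,0],[1.7,4.6,0.8,0,0,0],[1.6,4.4,0.8,0,0,0],[1.2,3.0,0.8,0,0,0],[0.5,1.2,0.8,0,0,0],[0,0,0.3,0,0,0]]

```text
time_s: 3.75
ee_pos: [0.5326, -0.0388, 0.2016]
orientation: [[0.989, 0.145, 0.01], [0.145, -0.989, 0.008], [0.011, -0.006, -1.0]]
wrist_force: [-0.6, 0.9, -0.1]
gripper_width: 0.995
```

```bash
python3 go.py .522 -.0245 .077 8.4
```

```text
t 3.75 p [ 0.5326 -0.0388  0.2016] xang 8.31 q [ 13.1114  18.0195 -19.8029  -0.3756 -51.5315  85.4372] F [-0.5953  0.8716 -0.0896] w 0.995
rot(rad) [-0.0061 -0.0108 -0.0015] shift cm now-axes [-0.9814 -1.4899 12.4561] after-rot axes [-0.8444 -1.5666 12.4567]
```

Emit:
arm_command:
  targets:
    - [[-0.4,-0.7,0,0,-0.006,0],[-0.4,-0.7,1.0,-0.006,-0.005,0],[0,0,2.0,0,0,0],[0,0,2.0,0,0,0],[0,0,2.0,0,0,0],[0,0,1.0,0,0,0],[0,0,1.0,0,0,0],[0,0,0.8,0,0,0],[0,0,0,0,0,0],[0,0,0,0,0,0]]

```text
time_s: 5.0
ee_pos: [0.5194, -0.0171, 0.102]
orientation: [[0.988, 0.157, 0.003], [0.157, -0.988, 0.0], [0.003, 0.0, -1.0]]
wrist_force: [0.5, 0.8, -0.6]
gripper_width: 1.001
```

```bash
python3 go.py .522 -.0245 .077 8.4
python3 - <<'E'
from h import *
f=manip.grab_frame("scene"); cv2.imwrite("pics/s1.png",cv2.resize(f["color"][140:280,180:360],None,fx=4,fy=4))
E
```

```text
t 5.0 p [ 0.5194 -0.0171  0.102 ] xang 9.01 q [ 16.0306  24.8058 -27.7073   0.0368 -37.3082  82.9465] F [ 0.5244  0.8408 -0.608 ] w 1.001
rot(rad) [-0.     -0.0031  0.0106] shift cm now-axes [0.1289 0.7696 2.4991] after-rot axes [0.1449 0.7681 2.4987]
```

View pics/s1.png

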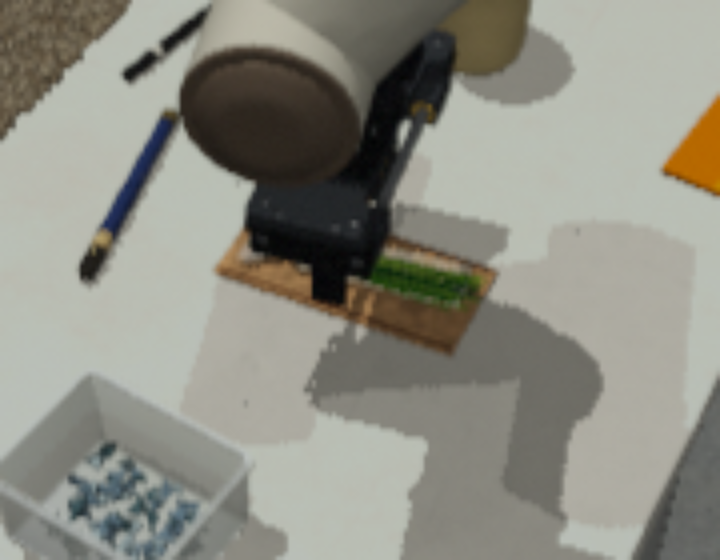

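The fingers straddle the bundle at about (340,285) in the crop, and nothing is touching yet. I'll finish the descent.

Emit:
arm_command:
  targets:
    - [[0.1,0.5,0.5,0,0,0.006],[0.1,0.4,0.6,0,0,0],[0,0,0.7,0,0,0],[0,0,0.6,0,0,0],[0,0,0.4,0,0,0],[0,0,0.1,0,0,0],[0,0,0,0,0,0],[0,0,0,0,0,0],[0,0,0,0,0,0],[0,0,0,0,0,0]]

```text
time_s: 6.3
ee_pos: [0.5238, -0.0265, 0.074]
orientation: [[0.988, 0.152, 0.005], [0.152, -0.988, -0.0], [0.004, 0.001, -1.0]]
wrist_force: [-0.5, -0.2, 2.8]
gripper_width: 1.0
```

```bash
python3 go.py .522 -.0245 .077 8.4
```

```text
t 6.3 p [ 0.5238 -0.0265  0.074 ] xang 8.76 q [ 14.8766  27.725  -28.3716   0.134  -33.6558  83.7688] F [-0.5446 -0.2285  2.7891] w 1.000
rot(rad) [ 0.0008 -0.0044  0.0062] shift cm now-axes [-0.1443 -0.2265 -0.3   ] after-rot axes [-0.147  -0.2259 -0.2992]
```

Emit:
arm_command:
  targets:
    - [[0,0,-0.2,0,0,0],[0,0,0,0,0,0],[0,0,0,0,0,0],[0,0,0,0,0,0],[0,0,0,0,0,0],[0,0,0,0,0,0],[0,0,0,0,0,0],[0,0,0,0,0,0],[0,0,0,0,0,0],[0,0,0,0,0,0]]
  fingers: 1

```text
time_s: 7.55
ee_pos: [0.5238, -0.0264, 0.0752]
orientation: [[0.988, 0.152, 0.004], [0.152, -0.988, 0.0], [0.004, 0.001, -1.0]]
wrist_force: [-0.4, -1.1, -0.3]
gripper_width: 0.306
```

```bash
python3 go.py .47 .115 .12 8.4
```

```text
t 7.55 p [ 0.5238 -0.0264  0.0752] xang 8.73 q [ 14.8823  27.6136 -28.2983   0.1068 -33.8599  83.7617] F [-0.3992 -1.1238 -0.3139] w 0.306
rot(rad) [ 0.0006 -0.0041  0.0058] shift cm now-axes [ -3.1507 -14.7905  -4.4982] after-rot axes [ -3.2548 -14.7746  -4.4763]
```

Emit:
arm_command:
  targets:
    - [[0,0,-1.0,0,0,0],[0,0,-2.0,0,0,0],[0,0,-1.5,0,0,0],[-1.0,-2.0,-0.5,0,0,0],[-1.5,-2.6,0,0,0,0],[-1.5,-2.6,0,0,0,0],[-1.5,-2.6,0,0,0,0],[-1.2,-2.0,0.5,0,0,0],[-0.6,-1.0,1.0,0,0,0],[0,0,1.0,0,0,0]]

```text
time_s: 8.8
ee_pos: [0.4318, 0.0928, 0.1065]
orientation: [[0.988, 0.151, 0.013], [0.151, -0.989, 0.004], [0.014, -0.002, -1.0]]
wrist_force: [0.7, 0.1, -0.3]
gripper_width: 0.311
```

```bash
python3 go.py .43 .09 .0725 8.4
```

```text
t 8.8 p [0.4318 0.0928 0.1065] xang 8.69 q [ 33.4609  18.371  -38.7082   0.4061 -32.1617  64.8903] F [ 0.7067  0.065  -0.2881] w 0.311
rot(rad) [-0.0022 -0.0136  0.0051] shift cm now-axes [-0.2647  0.2529  3.3979] after-rot axes [-0.2171  0.2467  3.4017]
```

Emit:
arm_command:
  targets:
    - [[0,0,0.5,0,-0.008,0],[0,0,0.8,0,-0.004,0],[0,0,0.8,0,0,0],[0,0,0.6,0,0,0],[0,0,0.3,0,0,0],[0,0,0.2,0,0,0],[0,0,0,0,0,0],[0,0,0,0,0,0],[0,0,0,0,0,0],[0,0,0,0,0,0]]

```text
time_s: 10.05
ee_pos: [0.4331, 0.0915, 0.0716]
orientation: [[0.989, 0.148, -0.0], [0.148, -0.989, 0.001], [-0.0, -0.001, -1.0]]
wrist_force: [0.1, -0.3, -0.2]
gripper_width: 0.307
```

```bash
python3 go.py .43 .09 .0725 8.4
```

```text
t 10.05 p [0.4331 0.0915 0.0716] xang 8.54 q [ 33.0388  22.6241 -39.6878  -0.1612 -27.6716  65.6439] F [ 0.0609 -0.3346 -0.1988] w 0.307
rot(rad) [-0.0013  0.0003  0.0024] shift cm now-axes [-0.3331  0.0968 -0.094 ] after-rot axes [-0.3328  0.0978 -0.094 ]
```

Open and lift.

Emit:
arm_command:
  targets:
    - [[0,0,0,0,0,0],[0,0,0,0,0,0],[0,0,0,0,0,0],[0,0,0,0,0,0],[0,0,-1.0,0,0,0],[0,0,-2.0,0,0,0],[0,0,-3.0,0,0,0],[0,0,-3.0,0,0,0],[0,0,-2.0,0,0,0],[0,0,0,0,0,0]]
  fingers: 0

```text
time_s: 11.3
ee_pos: [0.4334, 0.0913, 0.1881]
orientation: [[0.989, 0.149, 0.002], [0.149, -0.989, 0.002], [0.002, -0.002, -1.0]]
wrist_force: [-0.0, -0.2, -0.8]
gripper_width: 1.001
```

```bash
python3 go.py .346 -.273 .25 -97
```

```text
t 11.3 p [0.4334 0.0913 0.1881] xang 8.57 q [ 33.0226  10.8729 -32.6232  -0.0695 -46.3238  65.5905] F [-0.028  -0.168  -0.8342] w 1.001
rot(rad) [-0.0038  0.0002  1.8425] shift cm now-axes [-14.0515  34.7135  -6.295 ] after-rot axes [37.2277  4.2328 -6.187 ]
```

Emit:
arm_command:
  targets:
    - [[-1.0,2.5,0,0,0,0],[-1.6,4.0,0,0,0,0],[-1.9,4.8,0,0,0,0],[-1.9,4.8,0,0,0,0],[-1.9,4.8,0,0,0,0],[-1.9,4.8,0,0,0,0],[-1.9,4.8,0,0,0,0],[-1.5,3.8,0,0,0,0],[-0.8,2.0,0,0,0,0],[0,0,0,0,0,0.1]]

```text
time_s: 12.55
ee_pos: [0.3389, -0.3, 0.1813]
orientation: [[0.999, 0.048, -0.007], [0.048, -0.999, 0.005], [-0.007, -0.006, -1.0]]
wrist_force: [0.1, 0.9, 0.0]
gripper_width: 1.002
```

Emit:
arm_command:
  targets:
    - [[0,0,0,0,0,0.18],[0,0,0,0,0,0.18],[0,0,0,0,0,0.18],[0,0,0,0,0,0.18],[0,0,0,0,0,0.18],[0,0,0,0,0,0.18],[0,0,0,0,0,0.18],[0,0,0,0,0,0.18],[0,0,0,0,0,0.18],[0,0,0,0,0,0.1]]

```text
time_s: 13.8
ee_pos: [0.3325, -0.2979, 0.1725]
orientation: [[-0.164, -0.986, -0.025], [-0.986, 0.164, 0.015], [-0.011, 0.027, -1.0]]
wrist_force: [-0.2, 0.0, 0.1]
gripper_width: 1.002
```

```bash
python3 go.py .346 -.273 .12 -97
```

```text
t 13.8 p [ 0.3325 -0.2979  0.1725] xang -99.46 q [-21.0566  13.1944 -32.2518  -0.4273 -46.1853  11.9059] F [-0.2139  0.0135  0.1317] w 1.002
rot(rad) [ 0.0266  0.0116 -0.0428] shift cm now-axes [-2.6169 -1.068   5.254 ] after-rot axes [-2.6326 -1.0408  5.2517]
```

Emit:
arm_command:
  targets:
    - [[-0.9,-0.4,0.5,0.01,0.006,-0.02],[-0.9,-0.4,1.0,0.01,0.006,-0.02],[-0.9,-0.3,1.0,0.005,0,0],[0,0,1.2,0,0,0],[0,0,1.2,0,0,0],[0,0,0.6,0,0,0],[0,0,0.2,0,0,0],[0,0,0,0,0,0],[0,0,0,0,0,0],[0,0,0,0,0,0]]

```text
time_s: 15.05
ee_pos: [0.3461, -0.2705, 0.1101]
orientation: [[-0.113, -0.994, -0.004], [-0.994, 0.113, 0.0], [0.0, 0.004, -1.0]]
wrist_force: [0.1, -0.3, 0.2]
gripper_width: 0.997
```

```bash
python3 go.py .346 -.273 .0715 -97
python3 - <<'E'
from h import *
look(["amber_strip"],("scene","top"))
f=manip.grab_frame("top"); cv2.imwrite("pics/t2.png",cv2.resize(f["color"][140:290,260:420],None,fx=4,fy=4))
E
```

```text
t 15.05 p [ 0.3461 -0.2705  0.1101] xang -96.51 q [-16.6509  18.1036 -38.1611   0.0671 -33.9435  10.0892] F [ 0.0647 -0.3116  0.2133] w 0.997
rot(rad) [ 0.0037 -0.      0.0086] shift cm now-axes [ 0.2529 -0.0337  3.8604] after-rot axes [ 0.2528 -0.0216  3.8605]
scene amber_strip 0.71 [344.0, 151.8, 40.0, 36.8] mean [ 0.3456 -0.2704] rc [ 0.3455 -0.273 ] (150, 47) ang 82.5 pca 82.8
top amber_strip 0.53 [326.3, 253.0, 14.9, 9.4] mean [ 0.3367 -0.2389] rc [ 0.3369 -0.2392] (42, 19) ang 82.0 pca 80.2
```

View pics/t2.png

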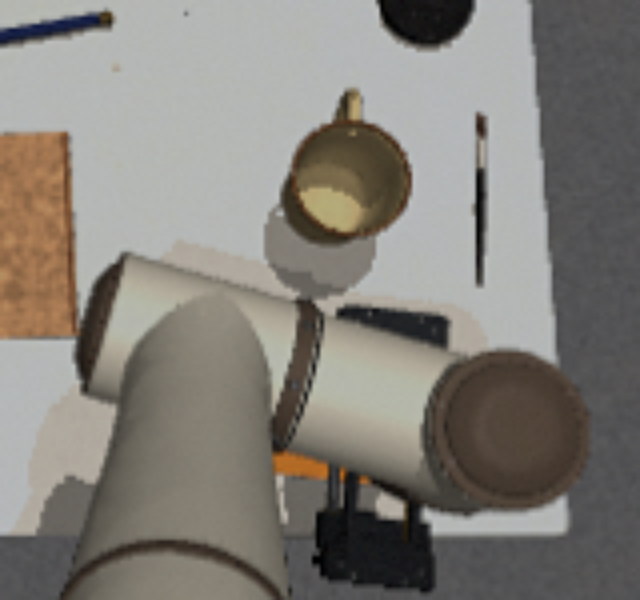

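The forearm is clear of the mug, and the gripper stands over the strip at about (330,470) in the crop. I'll go down.

Emit:
arm_command:
  targets:
    - [[0.2,0,0.6,0.003,0,0.008],[0.1,0,0.9,0,0,0],[0,0,0.9,0,0,0],[0,0,0.7,0,0,0],[0,0,0.3,0,0,0],[0,0,0.2,0,0,0],[0,0,0,0,0,0],[0,0,0,0,0,0],[0,0,0,0,0,0],[0,0,0,0,0,0]]

```text
time_s: 16.55
ee_pos: [0.3456, -0.2736, 0.0713]
orientation: [[-0.122, -0.993, -0.001], [-0.993, 0.122, 0.0], [-0.0, 0.001, -1.0]]
wrist_force: [0.3, -0.2, 0.3]
gripper_width: 0.997
```

```bash
python3 go.py .346 -.2735 .0715 -97
```

```text
t 16.55 p [ 0.3456 -0.2736  0.0713] xang -96.98 q [-17.1003  22.5445 -40.0062   0.0161 -27.5151  10.1029] F [ 0.3224 -0.177   0.2614] w 0.997
rot(rad) [0.0012 0.0001 0.0003] shift cm now-axes [-0.0099 -0.0363 -0.0223] after-rot axes [-0.01   -0.0363 -0.0223]
```

Emit:
arm_command:
  targets:
    - [[0,0,0,0,0,0],[0,0,0,0,0,0],[0,0,0,0,0,0],[0,0,0,0,0,0],[0,0,0,0,0,0],[0,0,0,0,0,0],[0,0,0,0,0,0],[0,0,0,0,0,0],[0,0,0,0,0,0],[0,0,0,0,0,0]]
  fingers: 1

```text
time_s: 17.8
ee_pos: [0.3458, -0.2736, 0.0715]
orientation: [[-0.122, -0.993, -0.001], [-0.993, 0.122, 0.0], [0.0, 0.001, -1.0]]
wrist_force: [-0.1, -0.2, -0.8]
gripper_width: 0.519
```

Emit:
arm_command:
  targets:
    - [[0,0,-0.3,0,0,0],[0,0,-0.7,0,0,0],[0,0,-1.0,0,0,0],[0,0,-1.0,0,0,0],[0,0,-1.0,0,0,0],[0,0,-1.0,0,0,0],[0,0,-1.0,0,0,0],[0,0,-0.5,0,0,0],[0,0,0,0,0,0],[0,0,0,0,0,0]]

```text
time_s: 19.05
ee_pos: [0.3455, -0.2734, 0.1416]
orientation: [[-0.122, -0.993, 0.0], [-0.993, 0.122, -0.0], [-0.0, -0.0, -1.0]]
wrist_force: [0.3, -0.4, -1.5]
gripper_width: 0.519
```

```bash
python3 go.py .5227 -.0217 .13 2.4
python3 - <<'E'
from h import *
look(["amber_strip"],("scene",),{"amber_strip":.075})
f=manip.grab_frame("scene"); cv2.imwrite("pics/s3.png",cv2.resize(f["color"][80:230,300:450],None,fx=4,fy=4))
E
```

```text
t 19.05 p [ 0.3455 -0.2734  0.1416] xang -97.00 q [-17.0982  14.915  -36.1423  -0.0097 -38.9188  10.1042] F [ 0.3464 -0.4352 -1.519 ] w 0.519
rot(rad) [-0.0003 -0.0003 -1.7349] shift cm now-axes [-27.1458 -14.5217   1.1694] after-rot axes [ 18.7615 -24.4089   1.1623]
scene amber_strip 0.91 [348.9, 136.4, 27.7, 37.2] mean [ 0.3488 -0.2587] rc [ 0.3452 -0.2679] (141, 50) ang 82.5 pca 88.5
```

View pics/s3.png

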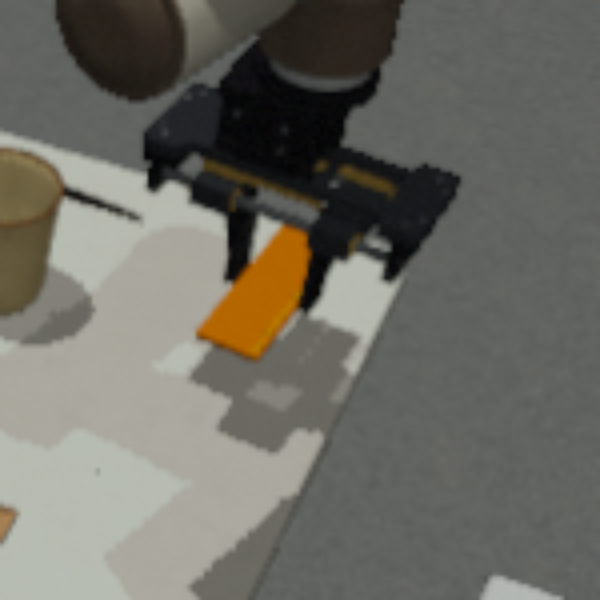

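The strip is held level by its long edges at (260,290) in the crop, and the opening of 0.519 corresponds to 45 mm. The gripper's 190 mm side lies along the jaw axis. Next I'll turn it and then carry it over.

Emit:
arm_command:
  targets:
    - [[0,0,-0.5,0,0,-0.1],[0,0,-0.5,0,0,-0.18],[0,0,-0.5,0,0,-0.18],[0,0,-0.5,0,0,-0.18],[0,0,-0.5,0,0,-0.18],[0,0,-0.5,0,0,-0.18],[0,0,0,0,0,-0.18],[0,0,0,0,0,-0.18],[0,0,0,0,0,-0.18],[0,0,0,0,0,-0.15]]

```text
time_s: 20.45
ee_pos: [0.3439, -0.2729, 0.169]
orientation: [[0.999, 0.053, -0.008], [0.053, -0.999, 0.003], [-0.008, -0.004, -1.0]]
wrist_force: [0.4, -0.2, -1.0]
gripper_width: 0.522
```

```bash
python3 go.py .5227 -.0217 .13 2.4
```

```text
t 20.45 p [ 0.3439 -0.2729  0.169 ] xang 3.04 q [-17.0987  12.4079 -34.1985  -0.042  -43.9046 110.172 ] F [ 0.424  -0.1648 -1.0298] w 0.522
rot(rad) [-0.0035  0.0082  0.0112] shift cm now-axes [ 19.2159 -24.1184   3.8253] after-rot axes [ 18.9123 -24.3458   3.8971]
```

Emit:
arm_command:
  targets:
    - [[1.0,-1.3,0,0,0.004,0.006],[1.9,-2.4,0,0,0.004,0.005],[2.5,-3.2,0,0,0,0],[2.8,-3.5,0,0,0,0],[2.8,-3.5,0,0,0,0],[2.8,-3.5,0,0,0,0],[2.5,-3.2,0.5,0,0,0],[1.8,-2.2,0.8,0,0,0],[0.8,-1.0,0.8,0,0,0],[0,0,0.8,0,0,0]]

```text
time_s: 21.7
ee_pos: [0.5322, -0.0137, 0.1382]
orientation: [[1.0, 0.02, 0.0], [0.02, -1.0, 0.005], [0.0, -0.005, -1.0]]
wrist_force: [-0.6, 0.0, -1.5]
gripper_width: 0.519
```

```bash
python3 go.py .5227 -.0217 .1 2.4
```

```text
t 21.7 p [ 0.5322 -0.0137  0.1382] xang 1.13 q [ 15.8712  22.7257 -23.7788  -0.361  -43.4059  75.5224] F [-0.5639  0.017  -1.5434] w 0.519
rot(rad) [-0.0046 -0.0005 -0.0221] shift cm now-axes [-0.9716  0.7946  3.8166] after-rot axes [-0.987   0.7554  3.8206]
```

Emit:
arm_command:
  targets:
    - [[-0.5,0.4,0.5,-0.005,0,-0.02],[-0.4,0.3,0.6,0,0,0],[-0.1,0.1,0.8,0,0,0],[0,0,0.8,0,0,0],[0,0,0.6,0,0,0],[0,0,0.4,0,0,0],[0,0,0,0,0,0],[0,0,0,0,0,0],[0,0,0,0,0,0],[0,0,0,0,0,0]]

```text
time_s: 22.95
ee_pos: [0.5197, -0.0252, 0.0986]
orientation: [[0.999, 0.036, -0.001], [0.036, -0.999, -0.001], [-0.001, 0.001, -1.0]]
wrist_force: [0.1, -0.1, -0.7]
gripper_width: 0.521
```

```bash
python3 go.py .5227 -.0217 .077 2.4
python3 - <<'E'
from h import *
f=manip.grab_frame("scene"); 
for r in manip.regions_of(f,"amber_strip")[:1]: print(r["score"],rect(f,r["pixels"],.035))
c=f["color"][150:260,210:330].copy()
big=cv2.resize(c,None,fx=5,fy=5,interpolation=cv2.INTER_CUBIC); cv2.imwrite("pics/s4.png",big)
E
```

```text
t 22.95 p [ 0.5197 -0.0252  0.0986] xang 2.07 q [ 15.1335  25.235  -27.6528   0.069  -37.2005  76.88  ] F [ 0.1115 -0.0719 -0.6991] w 0.521
rot(rad) [ 0.0011  0.0013 -0.0058] shift cm now-axes [ 0.313  -0.3375  2.157 ] after-rot axes [ 0.3121 -0.3334  2.1578]
0.56 {'mean': array([ 0.4762, -0.0223]), 'pca': np.float64(10.539323227267829), 'rc': array([ 0.4781, -0.0242]), 'size': (69, 52), 'ang': 2.918344020843506}
```

View pics/s4.png

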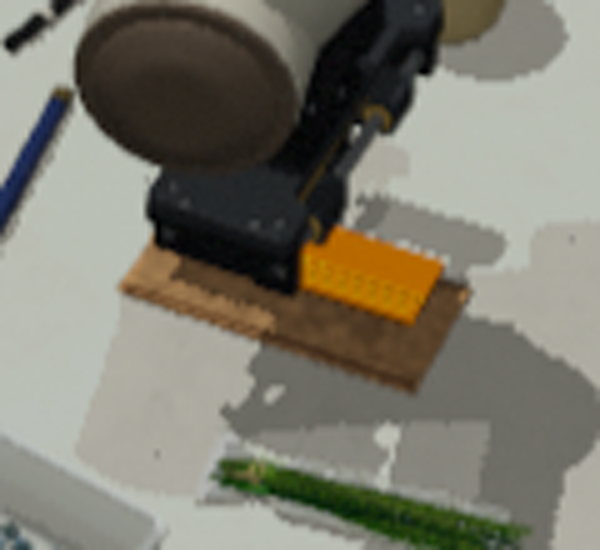

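The strip sits centred under the tool. I'll lower it onto the mat.

Emit:
arm_command:
  targets:
    - [[0.2,-0.2,0.4,0,0,-0.005],[0.1,-0.1,0.6,0,0,0],[0,0,0.6,0,0,0],[0,0,0.4,0,0,0],[0,0,0.2,0,0,0],[0,0,0,0,0,0],[0,0,0,0,0,0],[0,0,0,0,0,0],[0,0,0,0,0,0],[0,0,0,0,0,0]]

```text
time_s: 24.3
ee_pos: [0.5227, -0.0218, 0.0755]
orientation: [[0.999, 0.042, -0.002], [0.042, -0.999, -0.001], [-0.002, 0.001, -1.0]]
wrist_force: [-0.6, -0.2, 0.5]
gripper_width: 0.519
```

```bash
python3 go.py .5227 -.0217 .0755 2.4
```

```text
t 24.3 p [ 0.5227 -0.0218  0.0755] xang 2.41 q [ 15.42    27.597  -28.2634   0.0943 -34.2677  76.9092] F [-0.5532 -0.2411  0.4872] w 0.519
rot(rad) [0.0014 0.002  0.0001] shift cm now-axes [-0.001  -0.0119  0.0004] after-rot axes [-0.001  -0.0119  0.0004]
```

Spot on. Release, lift, and head back toward the bundle.

Emit:
arm_command:
  targets:
    - [[0,0,0,0,0,0],[0,0,0,0,0,0],[0,0,0,0,0,0],[0,0,0,0,0,0],[0,0,0,0,0,0],[0,0,-0.6,0,0,0],[0,0,-1.0,0,0,0],[0,0,-2.0,0,0,0],[0,0,-3.0,0,0,0],[0,0,-2.0,0,0,0]]
  fingers: 0

```text
time_s: 25.55
ee_pos: [0.5227, -0.0219, 0.1652]
orientation: [[0.999, 0.042, -0.003], [0.042, -0.999, -0.002], [-0.003, 0.002, -1.0]]
wrist_force: [-0.0, 0.2, -0.4]
gripper_width: 1.0
```

```bash
python3 go.py .433 .0915 .11 8.5
```

```text
t 25.55 p [ 0.5227 -0.0219  0.1652] xang 2.42 q [ 15.4231  19.9121 -23.5246   0.0979 -46.7577  76.9284] F [-0.0327  0.2232 -0.3838] w 1.000
rot(rad) [ 0.0018  0.0031 -0.1061] shift cm now-axes [ -8.4669 -11.7167   5.5181] after-rot axes [ -7.1958 -12.5386   5.5156]
```

Emit:
arm_command:
  targets:
    - [[0,0,0,0,0,-0.106],[-0.7,-1.3,0,0,0.003,0],[-1.2,-2.1,0,0,0,0],[-1.4,-2.4,0.5,0,0,0],[-1.4,-2.4,0.6,0,0,0],[-1.3,-2.2,0.8,0,0,0],[-0.9,-1.5,1.0,0,0,0],[-0.3,-0.6,1.0,0,0,0],[0,0,0.7,0,0,0],[0,0,0.3,0,0,0]]

```text
time_s: 26.8
ee_pos: [0.4283, 0.0971, 0.1193]
orientation: [[0.99, 0.139, 0.009], [0.139, -0.99, 0.001], [0.009, 0.0, -1.0]]
wrist_force: [0.9, -0.5, 0.1]
gripper_width: 1.001
```

```bash
python3 go.py .433 .0915 .072 8.5;  python3 - <<'E'
from h import *
look(["amber_strip"],("scene","top"),{"amber_strip":.010})
look(["green_stringers"],("scene",))
f=manip.grab_frame("scene"); 
c=f["color"][150:290,190:340].copy()
cv2.imwrite("pics/s5.png",cv2.resize(c,None,fx=4,fy=4,interpolation=cv2.INTER_CUBIC))
E
```

```text
t 26.8 p [0.4283 0.0971 0.1193] xang 7.99 q [ 34.2412  16.8988 -38.1454   0.4066 -34.5069  63.4172] F [ 0.8593 -0.4899  0.135 ] w 1.001
rot(rad) [ 0.0002 -0.0088 -0.0089] shift cm now-axes [0.3483 0.6154 4.7333] after-rot axes [0.3846 0.6195 4.73  ]
scene amber_strip 0.5 [237.3, 189.0, 30.1, 23.4] mean [ 0.5666 -0.0152] rc [ 0.5597 -0.0192] (73, 47) ang 3.2 pca -19.7
top amber_strip 0.88 [257.9, 177.4, 16.5, 43.6] mean [ 0.5254 -0.0224] rc [ 0.5254 -0.0232] (146, 49) ang 3.1 pca 2.6
scene green_stringers 0.63 [253.1, 242.2, 60.9, 20.0] mean [0.397 0.091] rc [0.3894 0.0878] (80, 37) ang 8.6 pca 14.9
```

View pics/s5.png

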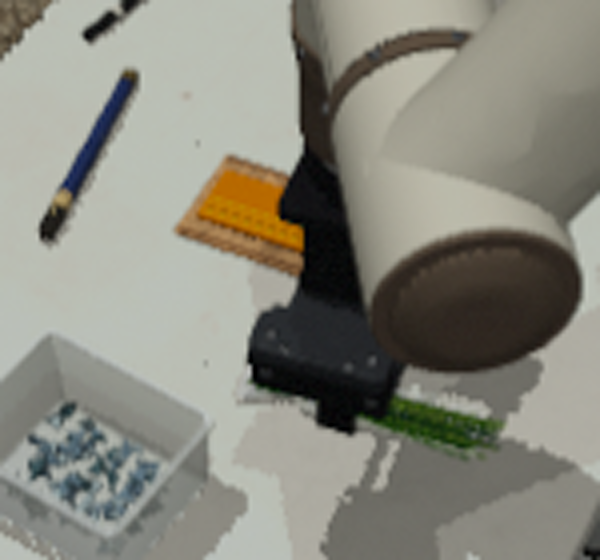

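Seen from the top, the strip is at (0.5254, -0.0232) and the mat read (0.5246, -0.0231), so it is centred to within 1 mm. Now I'll regrasp the bundle.

Emit:
arm_command:
  targets:
    - [[0.3,0.4,0.5,0,-0.008,-0.008],[0.1,0.2,1.0,0,0,0],[0,0,1.0,0,0,0],[0,0,1.0,0,0,0],[0,0,0.7,0,0,0],[0,0,0.3,0,0,0],[0,0,0,0,0,0],[0,0,0,0,0,0],[0,0,0,0,0,0],[0,0,0,0,0,0]]

```text
time_s: 28.4
ee_pos: [0.4341, 0.0914, 0.0719]
orientation: [[0.989, 0.147, 0.002], [0.147, -0.989, 0.001], [0.002, -0.001, -1.0]]
wrist_force: [-0.5, 0.7, -0.4]
gripper_width: 0.998
```

```bash
python3 go.py .433 .0915 .072 8.5
```

```text
t 28.4 p [0.4341 0.0914 0.0719] xang 8.47 q [ 33.0101  22.6111 -39.6879   0.0344 -27.5956  65.4247] F [-0.4853  0.7282 -0.4036] w 0.998
rot(rad) [-0.0005 -0.0018 -0.0006] shift cm now-axes [-0.1052 -0.0291 -0.0095] after-rot axes [-0.1052 -0.0292 -0.0093]
```

Emit:
arm_command:
  targets:
    - [[0,0,0,0,0,0],[0,0,0,0,0,0],[0,0,0,0,0,0],[0,0,0,0,0,0],[0,0,0,0,0,0],[0,0,0,0,0,0],[0,0,0,0,0,0],[0,0,-1.0,0,0,0],[0,0,-2.0,0,0,0],[0,0,-2.0,0,0,0]]
  fingers: 1

```text
time_s: 29.65
ee_pos: [0.4332, 0.0908, 0.1231]
orientation: [[0.989, 0.147, -0.002], [0.147, -0.989, -0.001], [-0.002, 0.001, -1.0]]
wrist_force: [-0.2, -0.3, -0.6]
gripper_width: 0.304
```

```bash
python3 go.py .5227 -.0217 .11 2.7
```

```text
t 29.65 p [0.4332 0.0908 0.1231] xang 8.45 q [ 33.01    16.9738 -36.982    0.0186 -36.1554  65.4274] F [-0.2493 -0.2701 -0.624 ] w 0.304
rot(rad) [0.0011 0.0016 0.1004] shift cm now-axes [ 7.2065 12.4412  1.311 ] after-rot axes [ 8.4152 11.6577  1.3109]
```

Emit:
arm_command:
  targets:
    - [[0,0,0,0,0,0.1],[0.7,1.0,0,0,0,0],[1.4,1.9,0,0,0,0],[1.6,2.2,0,0,0,0],[1.6,2.2,0,0,0,0],[1.5,2.0,0,0,0,0],[1.0,1.4,0,0,0,0],[0.4,0.6,0,0,0,0],[0,0,0.5,0,0,0],[0,0,0.3,0,0,0]]

```text
time_s: 30.9
ee_pos: [0.5254, -0.0248, 0.118]
orientation: [[0.998, 0.057, 0.002], [0.057, -0.998, 0.001], [0.002, -0.001, -1.0]]
wrist_force: [-0.2, 0.5, -0.5]
gripper_width: 0.306
```

```bash
python3 go.py .5227 -.0217 .083 2.7
```

```text
t 30.9 p [ 0.5254 -0.0248  0.118 ] xang 3.28 q [ 14.9739  23.8718 -25.9586  -0.0549 -40.0347  78.3457] F [-0.2215  0.4539 -0.5415] w 0.306
rot(rad) [-0.0011 -0.0022  0.0101] shift cm now-axes [-0.2566 -0.316   3.4999] after-rot axes [-0.2522 -0.3173  3.5001]
```

Emit:
arm_command:
  targets:
    - [[-0.1,-0.2,0.5,0,0,0.01],[-0.1,-0.1,0.8,0,0,0],[0,0,0.8,0,0,0],[0,0,0.6,0,0,0],[0,0,0.3,0,0,0],[0,0,0,0,0,0],[0,0,0,0,0,0],[0,0,0,0,0,0],[0,0,0,0,0,0],[0,0,0,0,0,0]]

```text
time_s: 32.15
ee_pos: [0.5225, -0.0204, 0.0859]
orientation: [[0.999, 0.049, 0.002], [0.049, -0.999, 0.001], [0.002, -0.001, -1.0]]
wrist_force: [0.3, -0.4, 0.2]
gripper_width: 0.304
```

```bash
python3 go.py .5227 -.0217 .083 2.7
python3 - <<'E'
from h import *
f=manip.grab_frame("scene"); 
c=f["color"][160:250,215:325].copy()
cv2.imwrite("pics/s6.png",cv2.resize(c,None,fx=6,fy=6,interpolation=cv2.INTER_CUBIC))
E
```

```text
t 32.15 p [ 0.5225 -0.0204  0.0859] xang 2.83 q [ 15.5412  26.5423 -27.9171  -0.062  -35.4346  77.3417] F [ 0.2665 -0.3856  0.2373] w 0.304
rot(rad) [-0.001  -0.0017  0.0023] shift cm now-axes [0.0149 0.1304 0.2879] after-rot axes [0.0157 0.1301 0.288 ]
```

View pics/s6.png

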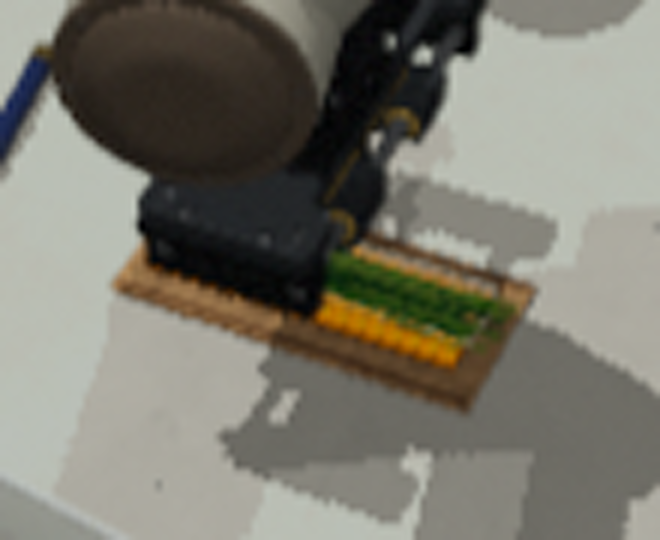

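Emit:
arm_command:
  targets:
    - [[0,0.1,0.2,0,0,0.002],[0,0,0.1,0,0,0],[0,0,0,0,0,0],[0,0,0,0,0,0],[0,0,0,0,0,0],[0,0,0,0,0,0],[0,0,0,0,0,0],[0,0,0,0,0,0],[0,0,0,0,0,0],[0,0,0,0,0,0]]

```text
time_s: 33.45
ee_pos: [0.5226, -0.0215, 0.0827]
orientation: [[0.999, 0.047, 0.002], [0.047, -0.999, 0.001], [0.002, -0.001, -1.0]]
wrist_force: [0.6, -0.1, -0.1]
gripper_width: 0.307
```

```bash
python3 go.py .5227 -.0217 .083 2.7
```

```text
t 33.45 p [ 0.5226 -0.0215  0.0827] xang 2.71 q [ 15.4223  26.8467 -28.039   -0.0618 -34.999   77.3402] F [ 0.6051 -0.1082 -0.1029] w 0.307
rot(rad) [-0.001  -0.0018  0.0002] shift cm now-axes [ 0.0096  0.0253 -0.0282] after-rot axes [ 0.0095  0.0253 -0.0282]
```

Emit:
arm_command:
  targets:
    - [[0,0,0.1,0,0,0],[0,0,0,0,0,0],[0,0,0,0,0,0],[0,0,0,0,0,0],[0,0,0,0,0,0],[0,0,-0.6,0,0,0],[0,0,-1.5,0,0,0],[0,0,-3.0,0,0,0],[0,0,-4.0,0,0,0],[0,0,-2.0,0,0,0]]
  fingers: 0

```text
time_s: 34.7
ee_pos: [0.5222, -0.0218, 0.1984]
orientation: [[0.999, 0.048, 0.001], [0.048, -0.999, 0.0], [0.001, -0.0, -1.0]]
wrist_force: [-0.2, 0.2, -0.2]
gripper_width: 0.998
```

```bash
python3 go.py .349 .2735 .19 -85
```

```text
t 34.7 p [ 0.5222 -0.0218  0.1984] xang 2.74 q [ 15.4146  17.3828 -21.4522  -0.0049 -51.0816  77.3292] F [-0.2426  0.2191 -0.1881] w 0.998
rot(rad) [-0.0014 -0.0008  1.5314] shift cm now-axes [-15.893  -30.3199   0.8319] after-rot axes [-30.9231  14.6842   0.8426]
```

Emit:
arm_command:
  targets:
    - [[-0.8,-1.5,0,0,0,0],[-1.6,-3.2,0,0,0,0],[-2.2,-4.2,0,0,0,0],[-2.2,-4.2,0,0,0,0],[-2.2,-4.2,0,0,0,0],[-2.2,-4.2,0,0,0,0],[-2.2,-4.2,0,0,0,0],[-1.6,-3.0,0,0,0,0],[-0.8,-1.5,0,0,0,0],[0,0,0,0,0,0.1]]

```text
time_s: 35.95
ee_pos: [0.3372, 0.2822, 0.1986]
orientation: [[0.999, -0.053, 0.002], [-0.053, -0.999, -0.001], [0.002, 0.001, -1.0]]
wrist_force: [-0.0, -0.0, 0.2]
gripper_width: 1.0
```

Emit:
arm_command:
  targets:
    - [[0,0,0,0,0,0.18],[0,0,0,0,0,0.18],[0,0,0,0,0,0.18],[0,0,0,0,0,0.18],[0,0,0,0,0,0.18],[0,0,0,0,0,0.18],[0,0,0,0,0,0.18],[0,0,0,0,0,0.14],[0,0,0,0,0,0],[0,0,0,0,0,0]]

```text
time_s: 37.2
ee_pos: [0.327, 0.2792, 0.1944]
orientation: [[0.079, -0.997, -0.007], [-0.997, -0.079, -0.01], [0.01, 0.008, -1.0]]
wrist_force: [1.1, 0.1, -0.5]
gripper_width: 0.998
```

```bash
python3 go.py .348 .2728 .12 -86
python3 - <<'E'
from h import *
look(["amber_strip","green_stringers"],("scene","top"),{"amber_strip":.010,"green_stringers":.02})
f=manip.grab_frame("top"); g=manip.grab_frame("scene")
a=cv2.resize(f["color"][160:285,140:300],None,fx=2.5,fy=2.5,interpolation=cv2.INTER_CUBIC)
b=cv2.resize(g["color"][180:370,220:330],None,fx=3,fy=3,interpolation=cv2.INTER_CUBIC)
o=np.zeros((max(len(a),len(b)),a.shape[1]+b.shape[1],3),np.uint8);o[:len(a),:a.shape[1]]=a;o[:len(b),a.shape[1]:]=b
cv2.imwrite("pics/c7.png",o);print(o.shape)
E
```

```text
t 37.2 p [0.327  0.2792 0.1944] xang -85.47 q [ 62.2676   9.4542 -33.3209  -0.1043 -47.9298 -57.6708] F [ 1.0906  0.0994 -0.5076] w 0.998
rot(rad) [ 0.0077 -0.0097  0.0092] shift cm now-axes [ 0.7332 -2.1034  7.433 ] after-rot axes [ 0.7864 -2.0534  7.4416]
scene green_stringers 0.6 [244.9, 190.3, 21.5, 16.5] mean [ 0.5655 -0.0171] rc [ 0.5637 -0.0207] (57, 39) ang 9.6 pca -0.3
top amber_strip 0.57 [255.8, 182.4, 14.6, 29.1] mean [ 0.5396 -0.0106] rc [ 0.5635 -0.0029] (20, 10) ang 0.1 pca -11.8
(570, 730, 3)
```

View pics/c7.png

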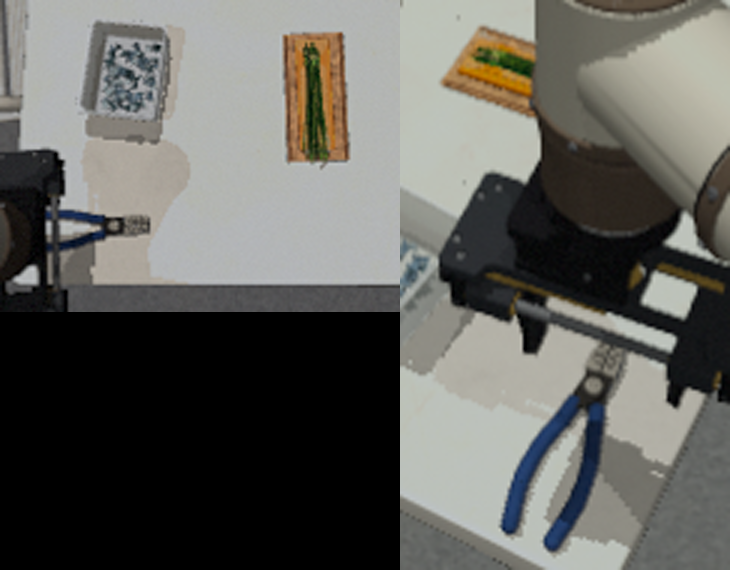

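The bundle lies along the strip, but its near end sticks out a little past the mat, so I'll check that later. The pliers' jaw tip is at (607,347) and the grip ends at (510,527) and (552,545) in the right half of the picture.

Run:
```python
from h import *
g=manip.grab_frame("scene")
p=toplane(g,[[256.7,355.7],[270.7,361.7],[289,295.7]],.007)[:,:2]; print(p)
m=(p[0]+p[1])/2; d=p[2]-m; print(m,p[2],(m+p[2])/2,np.linalg.norm(d),np.degrees(np.arctan2(d[1],d[0])))
f=manip.grab_frame("top")
hsv=cv2.cvtColor(f["color"],cv2.COLOR_BGR2HSV); M=np.zeros(hsv.shape[:2],bool)
M[165:235,245:290]=((hsv[...,0]>36)&(hsv[...,0]<90)&(hsv[...,1]>90))[165:235,245:290]
d=rect(f,M,.02);print(M.sum(),d)
```

```text
[[0.356  0.3549]
 [0.3253 0.3531]
 [0.358  0.1981]]
[0.3406 0.354 ] [0.358  0.1981] [0.3493 0.276 ] 0.15689980094516462 -83.63986519096045
203 {'mean': array([ 0.5103, -0.022 ]), 'pca': np.float64(3.3542870814011962), 'rc': array([ 0.5079, -0.0222]), 'size': (135, 20), 'ang': 4.107401371002197}
```

```bash
python3 - <<'E'
from h import *
f=manip.grab_frame("top")
c=np.array([[294,180],[411,180],[352,122],[352,238]])/4+[260,140]
print(toplane(f,c,.094), toplane(f,c.mean(0)[None],.094))
g=manip.grab_frame("scene")
print(toplane(g,[[299.5,125.5]],.094))
E
python3 go.py .349 .274 .12 -84.3
```

```text
[[ 0.5479 -0.2272  0.094 ]
 [ 0.5478 -0.3152  0.094 ]
 [ 0.5931 -0.273   0.094 ]
 [ 0.5035 -0.2687  0.094 ]] [[ 0.5479 -0.271   0.094 ]]
[[ 0.5487 -0.2686  0.094 ]]
t 37.8 p [0.3275 0.2793 0.1946] xang -85.62 q [ 62.2108   9.4722 -33.2677  -0.0975 -47.9342 -57.7669] F [0.208  0.4073 0.0301] w 1.001
rot(rad) [ 0.0074 -0.0092 -0.0231] shift cm now-axes [ 0.6248 -2.1586  7.4494] after-rot axes [ 0.7423 -2.0874  7.4589]
```

The mug's axis is at about (0.548, -0.270), so its near wall is at y = -0.2245. The 190 mm gripper body reaches lower than the mug's rim. I'll therefore grasp the pliers 20 mm toward the grips and lay them at about mat (-0.02, -0.108), which leaves the gripper roughly 12 mm of clearance.

```bash
python3 go.py .347 .294 .12 -84.3
```

```text
t 37.8 p [0.3275 0.2793 0.1946] xang -85.62 q [ 62.2108   9.4722 -33.2677  -0.0975 -47.9342 -57.7669] F [0.208  0.4073 0.0301] w 1.001
rot(rad) [ 0.0074 -0.0092 -0.0231] shift cm now-axes [-1.3846 -2.1118  7.4311] after-rot axes [-1.2676 -2.087   7.4589]
```

Emit:
arm_command:
  targets:
    - [[-0.5,-0.8,0.5,0.004,-0.005,-0.012],[-0.5,-0.8,1.2,0.004,-0.005,-0.012],[-0.3,-0.5,1.8,0,0,0],[0,0,1.8,0,0,0],[0,0,1.2,0,0,0],[0,0,0.8,0,0,0],[0,0,0.3,0,0,0],[0,0,0,0,0,0],[0,0,0,0,0,0],[0,0,0,0,0,0]]

```text
time_s: 39.05
ee_pos: [0.3506, 0.2968, 0.1137]
orientation: [[0.104, -0.995, 0.003], [-0.995, -0.104, 0.003], [-0.003, -0.003, -1.0]]
wrist_force: [-0.2, 0.2, 0.7]
gripper_width: 1.005
```

```bash
python3 go.py .347 .294 .073 -84.3
python3 - <<'E'
from h import *
g=manip.grab_frame("scene")
b=cv2.resize(g["color"][260:384,220:340],None,fx=5,fy=4.8,interpolation=cv2.INTER_CUBIC)
cv2.imwrite("pics/s8.png",b)
E
```

```text
t 39.05 p [0.3506 0.2968 0.1137] xang -84.05 q [ 60.631   19.1406 -35.4759   0.0616 -35.1373 -54.7315] F [-0.1927  0.1613  0.6781] w 1.005
rot(rad) [-0.003   0.0032  0.0044] shift cm now-axes [0.2577 0.3978 4.0699] after-rot axes [0.2466 0.3845 4.0719]
```

View pics/s8.png

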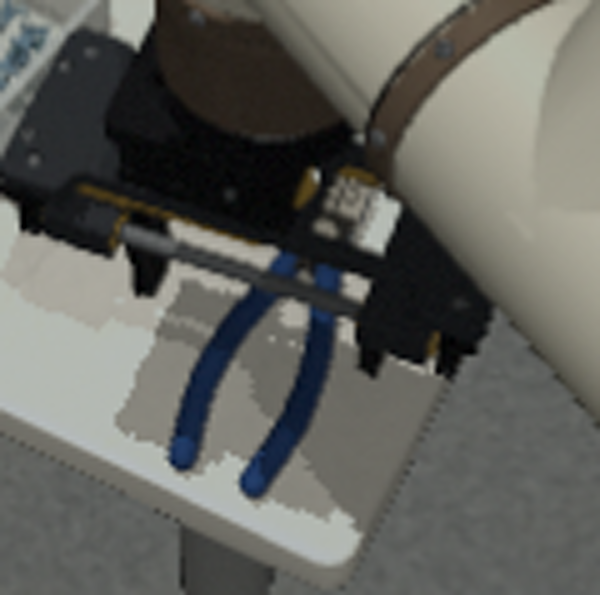

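The fingers at (150,280) and (370,350) straddle the grips, and the gripper is clear of the tub. Descending.

Emit:
arm_command:
  targets:
    - [[0.2,0.3,0.6,-0.003,0.003,0.004],[0.1,0.1,1.0,0,0,0],[0,0,1.0,0,0,0],[0,0,0.8,0,0,0],[0,0,0.4,0,0,0],[0,0,0.1,0,0,0],[0,0,0,0,0,0],[0,0,0,0,0,0],[0,0,0,0,0,0],[0,0,0,0,0,0]]

```text
time_s: 40.35
ee_pos: [0.3468, 0.2935, 0.0723]
orientation: [[0.1, -0.995, 0.0], [-0.995, -0.1, 0.001], [-0.001, -0.0, -1.0]]
wrist_force: [-0.3, 0.5, -0.1]
gripper_width: 1.003
```

```bash
python3 go.py .347 .294 .073 -84.3
```

```text
t 40.35 p [0.3468 0.2935 0.0723] xang -84.28 q [ 60.8311  23.2936 -38.1315  -0.011  -28.5332 -55.1052] F [-0.3398  0.4797 -0.0921] w 1.003
rot(rad) [-0.0003  0.0006  0.0003] shift cm now-axes [-0.0502 -0.0259 -0.0743] after-rot axes [-0.0501 -0.0259 -0.0743]
```

Emit:
arm_command:
  targets:
    - [[0,0,0,0,0,0],[0,0,0,0,0,0],[0,0,0,0,0,0],[0,0,0,0,0,0],[0,0,0,0,0,0],[0,0,0,0,0,0],[0,0,0,0,0,0],[0,0,0,0,0,0],[0,0,0,0,0,0],[0,0,0,0,0,0]]
  fingers: 1

```text
time_s: 41.6
ee_pos: [0.347, 0.2938, 0.0725]
orientation: [[0.1, -0.995, 0.001], [-0.995, -0.1, 0.001], [-0.001, -0.001, -1.0]]
wrist_force: [0.8, -0.3, 0.1]
gripper_width: 0.574
```

Emit:
arm_command:
  targets:
    - [[0,0,-0.3,0,0,0],[0,0,-0.7,0,0,0],[0,0,-1.0,0,0,0],[0,0,-1.5,0,0,0],[0,0,-1.5,0,0,0],[0,0,-1.5,0,0,0],[0,0,-1.5,0,0,0],[0,0,-1.5,0,0,0],[0,0,-1.0,0,0,0],[0,0,0,0,0,0]]

```text
time_s: 42.85
ee_pos: [0.3454, 0.2916, 0.1842]
orientation: [[0.098, -0.995, -0.001], [-0.995, -0.098, 0.002], [-0.002, 0.001, -1.0]]
wrist_force: [-0.1, 0.6, -2.4]
gripper_width: 0.58
```

```bash
python3 go.py .347 .294 .18 -84.3
python3 - <<'E'
from h import *
g=manip.grab_frame("scene")
b=cv2.resize(g["color"][230:384,200:340],None,fx=4,fy=3.8,interpolation=cv2.INTER_CUBIC)
cv2.imwrite("pics/s9.png",b)
E
```

```text
t 42.85 p [0.3454 0.2916 0.1842] xang -84.39 q [ 60.8269  12.0934 -31.6692  -0.1193 -46.184  -55.1318] F [-0.0596  0.5709 -2.4014] w 0.580
rot(rad) [ 0.0007  0.0016 -0.0015] shift cm now-axes [-0.223  -0.1835  0.4216] after-rot axes [-0.2234 -0.1836  0.4214]
```

View pics/s9.png

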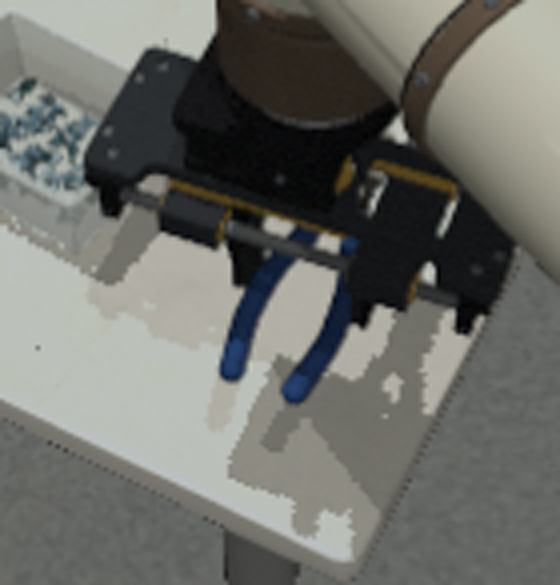

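Emit:
arm_command:
  targets:
    - [[0,0,0,0,0,-0.1],[0,0,0,0,0,-0.17],[0,0,0,0,0,-0.17],[0,0,0,0,0,-0.17],[0,0,0,0,0,-0.17],[0,0,0,0,0,-0.17],[0,0,0,0,0,-0.17],[0,0,0,0,0,-0.17],[0,0,0,0,0,-0.15],[0,0,0,0,0,0]]

```text
time_s: 44.15
ee_pos: [0.3419, 0.2866, 0.1757]
orientation: [[1.0, 0.011, -0.014], [0.011, -1.0, -0.016], [-0.014, 0.016, -1.0]]
wrist_force: [0.6, 0.2, -2.1]
gripper_width: 0.582
```

```bash
python3 go.py .485 -.129 .18 -2
```

```text
t 44.15 p [0.3419 0.2866 0.1757] xang 0.61 q [ 60.8215  12.7383 -32.3206  -0.3398 -46.1274  30.0321] F [ 0.5669  0.2483 -2.0645] w 0.582
rot(rad) [0.0162 0.0136 0.0456] shift cm now-axes [13.8591 41.7165  0.032 ] after-rot axes [15.751  41.0373 -0.4346]
```

Emit:
arm_command:
  targets:
    - [[0.7,2.0,0,0.008,0.007,0.02],[1.4,4.0,0,0.008,0.006,0.02],[1.8,5.0,0,0,0,0],[1.8,5.0,0,0,0,0],[1.8,5.0,0,0,0,0],[1.8,5.0,0,0,0,0],[1.8,5.0,0,0,0,0],[1.6,4.5,0,0,0,0],[1.1,3.0,0,0,0,0],[0.5,1.5,0,0,0,0]]

```text
time_s: 45.4
ee_pos: [0.4729, -0.1299, 0.173]
orientation: [[0.998, -0.055, -0.005], [-0.055, -0.998, -0.002], [-0.005, 0.002, -1.0]]
wrist_force: [-0.6, 0.2, -2.5]
gripper_width: 0.579
```

```bash
python3 go.py .485 -.129 .12 -2
```

```text
t 45.4 p [ 0.4729 -0.1299  0.173 ] xang -3.17 q [  3.7038  16.5383 -27.3948   0.126  -46.3862  83.0444] F [-0.5806  0.1827 -2.5333] w 0.579
rot(rad) [ 0.0022  0.0054 -0.0203] shift cm now-axes [ 1.2349 -0.1689  5.2904] after-rot axes [ 1.2096 -0.1324  5.2972]
```

Emit:
arm_command:
  targets:
    - [[0.5,0,0,0.002,0.005,-0.01],[0.5,0,0,0,0,-0.01],[0.2,0,0.4,0,0,0],[0,0,0.8,0,0,0],[0,0,0.8,0,0,0],[0,0,0.5,0,0,0],[0,0,0,0,0,0],[0,0,0,0,0,0],[0,0,0,0,0,0],[0,0,0,0,0,0]]

```text
time_s: 46.65
ee_pos: [0.4845, -0.1293, 0.1449]
orientation: [[0.999, -0.038, -0.004], [-0.038, -0.999, 0.0], [-0.004, -0.0, -1.0]]
wrist_force: [-0.5, -0.5, -1.7]
gripper_width: 0.575
```

```bash
python3 go.py .485 -.129 .074 -2
python3 - <<'E'
from h import *
f=manip.grab_frame("top"); g=manip.grab_frame("scene")
a=cv2.resize(f["color"][140:270,230:390],None,fx=2.5,fy=2.5,interpolation=cv2.INTER_CUBIC)
b=cv2.resize(g["color"][80:240,220:350],None,fx=3,fy=3,interpolation=cv2.INTER_CUBIC)
o=np.zeros((max(len(a),len(b)),a.shape[1]+b.shape[1],3),np.uint8);o[:len(a),:a.shape[1]]=a;o[:len(b),a.shape[1]:]=b
cv2.imwrite("pics/c10.png",o)
E
```

```text
t 46.65 p [ 0.4845 -0.1293  0.1449] xang -2.19 q [  3.6239  19.7436 -27.6725  -0.0309 -42.7894  84.2115] F [-0.4732 -0.4602 -1.7301] w 0.575
rot(rad) [-0.      0.0036 -0.0033] shift cm now-axes [ 0.0761 -0.0368  7.0905] after-rot axes [ 0.0506 -0.0367  7.0907]
```

View pics/c10.png

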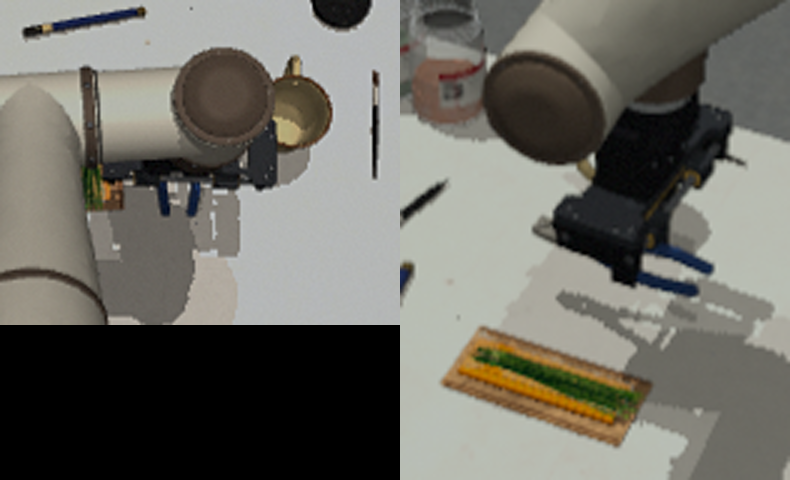

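Run:
```python
from h import *
f=manip.grab_frame("top"); g=manip.grab_frame("scene")
def ray(f,p):
    c=-f["R"].T@f["t"]; a=toplane(f,[p],0)[0]; d=a-c; return c,d/np.linalg.norm(d)
A=ray(f,[318.8,178]);B=ray(g,[268,115])
M=np.c_[A[1],-B[1]]; s=np.linalg.lstsq(M,B[0]-A[0],rcond=None)[0]
print(A[0]+s[0]*A[1],B[0]+s[1]*B[1])
# where gripper body corners project in top if z=.145
for q in ([.4845,-.1293,.145],[.4845,-.2243,.145],[.522,-.2243,.145],[.522,-.2243,.17]): print(q,((proj(f,[q])[0]-[230,140])*2.5).round(), ((proj(g,[q])[0]-[220,80])*3+[400,0]).round())
```

```text
[ 0.5485 -0.1693  0.182 ] [ 0.5912 -0.1542  0.1899]
[0.4845, -0.1293, 0.145] [184. 157.] [643. 199.]
[0.4845, -0.2243, 0.145] [267. 157.] [687. 138.]
[0.522, -0.2243, 0.145] [266. 125.] [649. 126.]
[0.522, -0.2243, 0.17] [270. 121.] [650. 103.]
```

Run:
```python
from h import *
g=manip.grab_frame("scene")
p=toplane(g,[[323.3,169.3],[318.3,176.7],[266.7,157.3]],.08)[:,:2]; m=(p[0]+p[1])/2; d=p[2]-m
print(p,np.linalg.norm(d),np.degrees(np.arctan2(d[1],d[0])),(m+p[2])/2)
for z in (.04,.06,.08): print(z,toplane(g,[[266.7,157.3]],z))
```

```text
[[ 0.4239 -0.1443]
 [ 0.4247 -0.1125]
 [ 0.5763 -0.1189]] 0.15229926851975942 3.5768009115068975 [ 0.5003 -0.1236]
0.04 [[ 0.597  -0.1597  0.04  ]]
0.06 [[ 0.5867 -0.1393  0.06  ]]
0.08 [[ 0.5763 -0.1189  0.08  ]]
```

Emit:
arm_command:
  targets:
    - [[0,0,0.5,0,0.003,0],[0,0,1.0,0,0,0],[0,0,1.2,0,0,0],[0,0,1.2,0,0,0],[0,0,1.0,0,0,0],[0,0,0.5,0,0,0],[0,0,0.3,0,0,0],[0,0,0,0,0,0],[0,0,0,0,0,0],[0,0,0,0,0,0]]

```text
time_s: 48.15
ee_pos: [0.4845, -0.1294, 0.0834]
orientation: [[0.999, -0.038, -0.001], [-0.038, -0.999, -0.0], [-0.001, 0.0, -1.0]]
wrist_force: [0.6, -0.1, -2.1]
gripper_width: 0.576
```

```bash
python3 go.py .485 -.129 .074 -2
python3 - <<'E'
from h import *
f=manip.grab_frame("top"); g=manip.grab_frame("scene")
a=cv2.resize(f["color"][140:270,230:390],None,fx=2.5,fy=2.5,interpolation=cv2.INTER_CUBIC)
b=cv2.resize(g["color"][80:240,220:350],None,fx=3,fy=3,interpolation=cv2.INTER_CUBIC)
o=np.zeros((max(len(a),len(b)),a.shape[1]+b.shape[1],3),np.uint8);o[:len(a),:a.shape[1]]=a;o[:len(b),a.shape[1]:]=b
cv2.imwrite("pics/c11.png",o)
E
```

```text
t 48.15 p [ 0.4845 -0.1294  0.0834] xang -2.17 q [  3.6352  25.3382 -30.9941   0.0081 -33.7405  84.1844] F [ 0.5657 -0.0642 -2.1253] w 0.576
rot(rad) [ 0.0002  0.0013 -0.003 ] shift cm now-axes [ 0.0512 -0.0382  0.9355] after-rot axes [ 0.0502 -0.0378  0.9356]
```

View pics/c11.png

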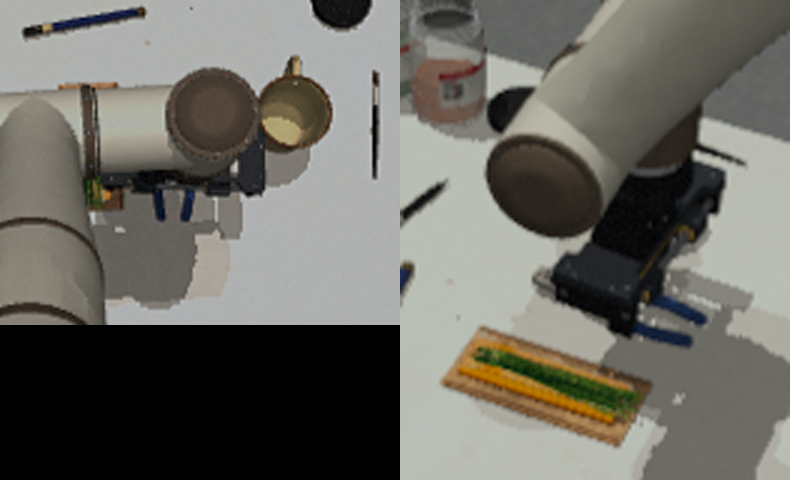

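Force shows only the pliers' weight, and the gripper's end at (262,190) is clear of the mug. I'll lower the last 8 mm slowly.

Emit:
arm_command:
  targets:
    - [[0,0,0.2,0,0,0],[0,0,0.2,0,0,0],[0,0,0.2,0,0,0],[0,0,0.2,0,0,0],[0,0,0.1,0,0,0],[0,0,0,0,0,0],[0,0,0,0,0,0],[0,0,0,0,0,0],[0,0,0,0,0,0],[0,0,0,0,0,0]]

```text
time_s: 49.5
ee_pos: [0.4845, -0.1294, 0.0739]
orientation: [[0.999, -0.038, -0.001], [-0.038, -0.999, -0.0], [-0.001, 0.0, -1.0]]
wrist_force: [0.1, 0.2, -1.9]
gripper_width: 0.575
```

Emit:
arm_command:
  targets:
    - [[0,0,0.1,0,0,0],[0,0,0.1,0,0,0],[0,0,0,0,0,0],[0,0,0,0,0,0],[0,0,0,0,0,0],[0,0,0,0,0,0],[0,0,0,0,0,0],[0,0,0,0,0,0],[0,0,0,0,0,0],[0,0,0,0,0,0]]

```text
time_s: 50.75
ee_pos: [0.4845, -0.1294, 0.0725]
orientation: [[0.999, -0.038, -0.001], [-0.038, -0.999, -0.0], [-0.001, 0.0, -1.0]]
wrist_force: [-0.2, -0.6, 0.8]
gripper_width: 0.576
```

Emit:
arm_command:
  targets:
    - [[0,0,0,0,0,0],[0,0,0,0,0,0],[0,0,0,0,0,0],[0,0,0,0,0,0],[0,0,0,0,0,0],[0,0,0,0,0,0],[0,0,-0.6,0,0,0],[0,0,-1.0,0,0,0],[0,0,-2.0,0,0,0],[0,0,-2.0,0,0,0]]
  fingers: 0

```text
time_s: 52.0
ee_pos: [0.4851, -0.1294, 0.1309]
orientation: [[0.999, -0.037, -0.0], [-0.037, -0.999, -0.001], [-0.0, 0.001, -1.0]]
wrist_force: [0.5, -0.0, -0.4]
gripper_width: 1.004
```

```bash
python3 go.py .692 -.0145 .2 -79
```

```text
t 52.0 p [ 0.4851 -0.1294  0.1309] xang -2.12 q [  3.6401  20.9333 -28.548    0.0641 -40.5449  84.1943] F [ 0.5224 -0.0423 -0.4193] w 1.004
rot(rad) [ 0.0009 -0.0002  1.3419] shift cm now-axes [ 20.2493 -12.2446  -6.9252] after-rot axes [ -7.3344 -22.5035  -6.908 ]
```

Emit:
arm_command:
  targets:
    - [[0,0,-2.0,0,0,0],[0,0,-3.0,0,0,0],[1.5,-1.0,-2.0,0,0,0],[2.8,-1.7,0,0,0,0],[3.4,-2.1,0,0,0,0],[3.4,-2.1,0,0,0,0],[3.4,-2.1,0,0,0,0],[3.0,-1.9,0,0,0,0],[1.8,-1.0,0,0,0,0],[0.7,-0.4,0,0,0,0.08]]

```text
time_s: 53.25
ee_pos: [0.6947, -0.0107, 0.2165]
orientation: [[0.993, -0.12, 0.013], [-0.12, -0.993, 0.001], [0.013, -0.002, -1.0]]
wrist_force: [-0.3, -0.6, -0.8]
gripper_width: 1.002
```

Emit:
arm_command:
  targets:
    - [[0,0,0,0,0,0.16],[0,0,0,0,0,0.17],[0,0,0,0,0,0.17],[0,0,0,0,0,0.17],[0,0,0,0,0,0.17],[0,0,0,0,0,0.17],[0,0,0,0,0,0.17],[0,0,0,0,0,0.12],[0,0,0,0,0,0],[0,0,0,0,0,0]]

```text
time_s: 54.5
ee_pos: [0.6937, -0.0101, 0.2235]
orientation: [[0.11, -0.994, 0.016], [-0.994, -0.11, 0.002], [-0.0, -0.017, -1.0]]
wrist_force: [0.1, 0.1, 0.2]
gripper_width: 1.0
```

```bash
python3 go.py .692 -.0145 .12 -79.2
python3 - <<'E'
from h import *
look(["blue_pliers","amber_strip","green_stringers","mug"],("scene","top"),{"amber_strip":.010,"green_stringers":.02})
f=manip.grab_frame("top"); g=manip.grab_frame("scene")
a=cv2.resize(f["color"][120:270,230:390],None,fx=2.5,fy=2.5,interpolation=cv2.INTER_CUBIC)
b=cv2.resize(g["color"][80:240,220:350],None,fx=3,fy=3,interpolation=cv2.INTER_CUBIC)
o=np.zeros((max(len(a),len(b)),a.shape[1]+b.shape[1],3),np.uint8);o[:len(a),:a.shape[1]]=a;o[:len(b),a.shape[1]:]=b
cv2.imwrite("pics/c12.png",o)
E
```

```text
t 54.5 p [ 0.6937 -0.0101  0.2235] xang -83.68 q [ 12.5111  31.0782   5.1575   0.0939 -63.134   -6.2289] F [0.0882 0.0547 0.218 ] w 1.000
rot(rad) [-0.0166 -0.0003 -0.0781] shift cm now-axes [ 0.4205  0.3844 10.3492] after-rot axes [ 0.3992  0.2448 10.3543]
scene blue_pliers 0.77 [266.2, 176.8, 57.0, 19.8] mean [ 0.4985 -0.1315] rc [ 0.5061 -0.129 ] (166, 59) ang 1.0 pca 0.6
scene amber_strip 0.79 [240.6, 201.8, 50.2, 18.9] mean [ 0.5227 -0.0026] rc [ 0.5218 -0.0041] (136, 18) ang 2.6 pca 1.6
scene green_stringers 0.59 [241.4, 191.2, 59.1, 26.5] mean [ 0.5164 -0.0208] rc [ 0.5184 -0.0222] (155, 43) ang 3.5 pca 2.5
scene mug 0.6 [277.1, 118.6, 36.6, 40.6] mean [ 0.5565 -0.2768] rc [ 0.5587 -0.2723] (186, 111) ang -63.8 pca -63.6
top blue_pliers 0.75 [296.7, 174.9, 12.0, 53.1] mean [ 0.5021 -0.1303] rc [ 0.507  -0.1307] (167, 51) ang -0.9 pca -1.0
top amber_strip 0.51 [258.4, 180.8, 13.8, 32.6] mean [ 0.5295 -0.0279] rc [ 0.5718 -0.0356] (24, 10) ang -0.3 pca -6.8
top green_stringers 0.67 [260.4, 177.6, 10.7, 43.7] mean [ 0.5212 -0.0218] rc [ 0.5194 -0.0206] (151, 36) ang 1.2 pca 3.0
top green_stringers 0.34 [239.0, 139.8, 49.1, 19.1] mean [ 0.6909 -0.0255] rc [ 0.7004 -0.0808] (27, 21) ang 89.8 pca -79.4
top green_stringers 0.26 [211.9, 126.8, 13.0, 11.0] mean [0.7477 0.1338] rc [0.7488 0.1348] (44, 32) ang 89.7 pca 85.4
top mug 0.79 [326.6, 162.6, 35.0, 39.4] mean [ 0.559  -0.2752] rc [ 0.5582 -0.2777] (118, 91) ang -40.4 pca -30.4
```

View pics/c12.png

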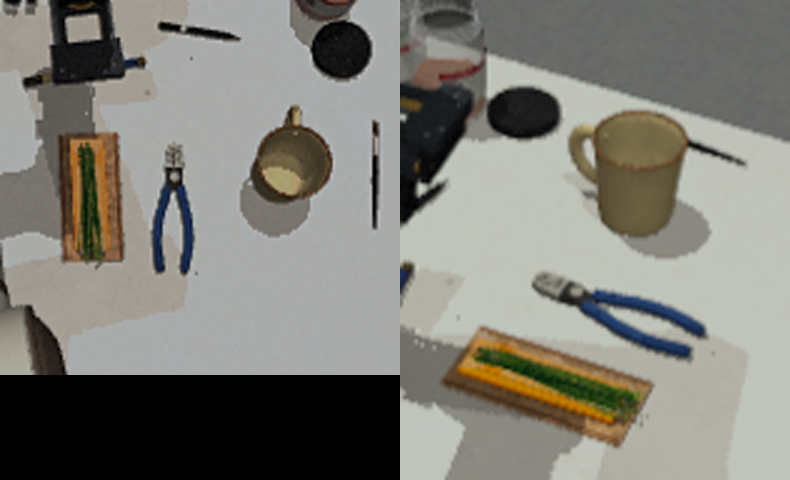

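The pliers are at mat (-0.021, -0.108) and about 3° off parallel, which is good. The mug has not moved. The bundle's lengthwise centring needs a closer look.

Run:
```python
from h import *
f=manip.grab_frame("top"); g=manip.grab_frame("scene")
a=cv2.resize(f["color"][168:230,248:288],None,fx=9,fy=9,interpolation=cv2.INTER_CUBIC)
b=cv2.resize(g["color"][183:233,230:310],None,fx=5,fy=5,interpolation=cv2.INTER_CUBIC)
o=np.zeros((max(len(a),len(b)),a.shape[1]+b.shape[1],3),np.uint8);o[:len(a),:a.shape[1]]=a;o[:len(b),a.shape[1]:]=b
cv2.imwrite("pics/c13.png",o);print(o.shape)
```

```text
(558, 760, 3)
```

View pics/c13.png

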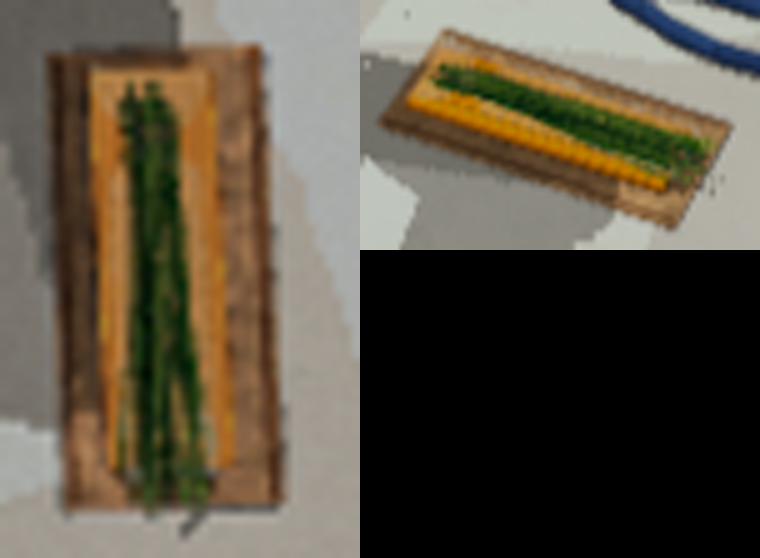

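Run:
```python
from h import *
f=manip.grab_frame("top")
T=lambda u,v,z:toplane(f,[[u-.5,v-.5]],z)[0,:2]
for nm,u,v,z in [("strip far",153,68,.01),("strip near",172,467,.01),("mat far",155,48,.004),("mat near",172,508,.004),("green far",150,80,.02),("green near",168,510,.02)]:
    print(nm,T(248+u/9,168+v/9,z))
for zz in(.012,.02): print("init far",T(240+114/4.8,160+78/4.8,zz),"near",T(240+145/4.8,160+308/4.8,zz))
g=manip.grab_frame("scene")
S=lambda u,v,z:toplane(g,[[230+(u-360)/5-.5,183+v/5-.5]],z)[0,:2]
for nm,u,v,z in [("mat far",412,77,.004),("mat near",703,177,.004),("green far",438,74,.02),("green near",703,160,.02)]: print(nm,S(u,v,z))
```

```text
strip far [ 0.6003 -0.0193]
strip near [ 0.4538 -0.0258]
mat far [ 0.6094 -0.0201]
mat near [ 0.4398 -0.0258]
green far [ 0.5933 -0.0181]
green near [ 0.4373 -0.0242]
init far [ 0.5975 -0.0152] near [ 0.4398 -0.0356]
init far [ 0.5955 -0.0152] near [ 0.4389 -0.0355]
mat far [ 0.6044 -0.0169]
mat near [ 0.4364 -0.0236]
green far [ 0.5852 -0.012 ]
green near [ 0.4361 -0.0208]
```

The bundle's visible centre lies about 8–10 mm toward the robot from the strip's centre. That is too close to the limit, so I'll regrasp and shift it after the cutter. Now the cutter.

Emit:
arm_command:
  targets:
    - [[0.2,0.1,0.5,-0.008,0,-0.04],[0.2,0.1,1.2,-0.008,0,-0.04],[0,0,2.0,0,0,0],[0,0,2.0,0,0,0],[0,0,2.0,0,0,0],[0,0,1.5,0,0,0],[0,0,0.8,0,0,0],[0,0,0.3,0,0,0],[0,0,0,0,0,0],[0,0,0,0,0,0]]

```text
time_s: 56.55
ee_pos: [0.6944, -0.0143, 0.1195]
orientation: [[0.191, -0.982, 0.006], [-0.982, -0.191, -0.0], [0.001, -0.006, -1.0]]
wrist_force: [0.5, 0.4, -0.5]
gripper_width: 0.997
```

```bash
python3 go.py .692 -.0145 .073 -79.2
python3 - <<'E'
from h import *
g=manip.grab_frame("scene")
cv2.imwrite("pics/s14.png",cv2.resize(g["color"][120:230,150:290],None,fx=5,fy=5,interpolation=cv2.INTER_CUBIC))
E
```

```text
t 56.55 p [ 0.6944 -0.0143  0.1195] xang -78.99 q [ 12.1491  36.9132  -0.4891   0.0972 -52.283   -1.1982] F [ 0.4623  0.4183 -0.5021] w 0.997
rot(rad) [-0.0055 -0.0012  0.0037] shift cm now-axes [-0.0317  0.2633  4.6502] after-rot axes [-0.0251  0.2377  4.6516]
```

View pics/s14.png

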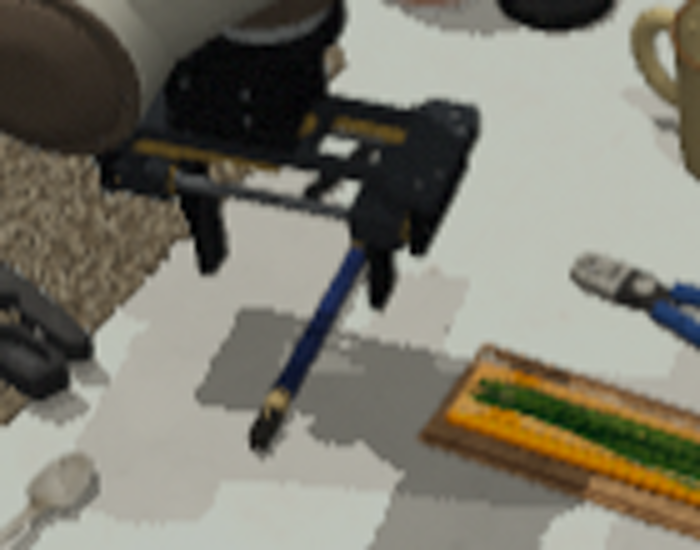

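The cutter at (310,350) lies between the open fingers at (210,260) and (380,290). Descending.

Emit:
arm_command:
  targets:
    - [[0,0.1,0.6,-0.005,0,0.003],[0,0.1,1.2,0,0,0],[0,0,1.2,0,0,0],[0,0,0.9,0,0,0],[0,0,0.4,0,0,0],[0,0,0.2,0,0,0],[0,0,0,0,0,0],[0,0,0,0,0,0],[0,0,0,0,0,0],[0,0,0,0,0,0]]

```text
time_s: 57.85
ee_pos: [0.6928, -0.0147, 0.0722]
orientation: [[0.188, -0.982, 0.002], [-0.982, -0.188, -0.001], [0.001, -0.002, -1.0]]
wrist_force: [0.1, 0.0, -0.1]
gripper_width: 0.997
```

```bash
python3 go.py .692 -.0145 .073 -79.2
```

```text
t 57.85 p [ 0.6928 -0.0147  0.0722] xang -79.17 q [ 12.1448  39.938   -2.5741   0.1032 -47.3925  -1.3822] F [ 0.1122  0.0321 -0.117 ] w 0.997
rot(rad) [-0.0017 -0.0013  0.0006] shift cm now-axes [-0.0337  0.0699 -0.0849] after-rot axes [-0.0337  0.0701 -0.0847]
```

Emit:
arm_command:
  targets:
    - [[0,0,0,0,0,0],[0,0,0,0,0,0],[0,0,0,0,0,0],[0,0,0,0,0,0],[0,0,0,0,0,0],[0,0,0,0,0,0],[0,0,0,0,0,0],[0,0,0,0,0,0],[0,0,0,0,0,0],[0,0,0,0,0,0]]
  fingers: 1

```text
time_s: 59.1
ee_pos: [0.6926, -0.0148, 0.0723]
orientation: [[0.188, -0.982, 0.002], [-0.982, -0.188, -0.001], [0.001, -0.002, -1.0]]
wrist_force: [-0.5, -0.3, 0.3]
gripper_width: 0.152
```

Emit:
arm_command:
  targets:
    - [[0,0,-0.3,0,0,0],[0,0,-1.0,0,0,0],[0,0,-1.5,0,0,0],[0,0,-2.0,0,0,0],[0,0,-2.0,0,0,0],[0,0,-2.0,0,0,0],[0,0,-2.0,0,0,0],[0,0,-1.5,0,0,0],[0,0,-0.5,0,0,0],[0,0,0,0,0,-0.08]]

```text
time_s: 60.35
ee_pos: [0.6929, -0.0145, 0.2128]
orientation: [[0.268, -0.963, 0.009], [-0.963, -0.268, 0.0], [0.002, -0.009, -1.0]]
wrist_force: [-0.1, 0.7, -0.9]
gripper_width: 0.151
```

```bash
python3 go.py .518 .094 .15 2.4
```

```text
t 60.35 p [ 0.6929 -0.0145  0.2128] xang -74.45 q [ 12.1633  31.6661   4.5729   0.1135 -62.3958   3.3395] F [-0.0515  0.6855 -0.9128] w 0.151
rot(rad) [-0.0059 -0.0078 -1.3412] shift cm now-axes [-15.1619  13.9977   6.125 ] after-rot axes [-17.0246 -11.577    6.2825]
```

Emit:
arm_command:
  targets:
    - [[0,0,0,0,0,-0.16],[0,0,0,0,0,-0.18],[0,0,0,0,0,-0.18],[0,0,0,0,0,-0.18],[0,0,0,0,0,-0.18],[0,0,0,0,0,-0.18],[0,0,0,0,0,-0.17],[0,0,0,0,0,-0.11],[0,0,0,0,0,0],[0,0,0,0,0,0]]

```text
time_s: 61.6
ee_pos: [0.6897, -0.0146, 0.2072]
orientation: [[0.997, 0.082, -0.004], [0.082, -0.997, -0.0], [-0.004, -0.0, -1.0]]
wrist_force: [0.4, 0.2, -0.6]
gripper_width: 0.148
```

```bash
python3 go.py .518 .094 .15 2.4
```

```text
t 61.6 p [ 0.6897 -0.0146  0.2072] xang 4.69 q [ 12.1619  31.9163   4.2205  -0.0499 -62.5355  82.5559] F [ 0.4398  0.1667 -0.6113] w 0.148
rot(rad) [-0.0002  0.0041  0.0401] shift cm now-axes [-16.1965 -12.2322   5.7868] after-rot axes [-16.6969 -11.5743   5.7173]
```

Emit:
arm_command:
  targets:
    - [[-1.0,-0.7,0,0,0.004,0.02],[-1.9,-1.3,0,0,0,0.02],[-2.4,-1.7,0.3,0,0,0],[-2.6,-1.8,0.6,0,0,0],[-2.6,-1.8,0.8,0,0,0],[-2.5,-1.7,0.8,0,0,0],[-2.0,-1.4,0.8,0,0,0],[-1.2,-0.8,0.8,0,0,0],[-0.5,-0.3,0.5,0,0,0],[0,0,0.2,0,0,0]]

```text
time_s: 62.85
ee_pos: [0.507, 0.0981, 0.1592]
orientation: [[1.0, 0.028, 0.002], [0.028, -1.0, 0.002], [0.003, -0.002, -1.0]]
wrist_force: [0.2, -0.3, 0.0]
gripper_width: 0.151
```

```bash
python3 go.py .518 .094 .1 2.4
```

```text
t 62.85 p [0.507  0.0981 0.1592] xang 1.62 q [ 28.9544  19.6877 -24.9537  -0.0622 -45.1737  62.7049] F [ 0.2457 -0.2705  0.007 ] w 0.151
rot(rad) [-0.0021 -0.0025 -0.0137] shift cm now-axes [1.0769 0.4506 5.9226] after-rot axes [1.0857 0.4526 5.9208]
```

Emit:
arm_command:
  targets:
    - [[0.6,0.3,0.5,0,-0.002,-0.014],[0.4,0.2,0.8,0,0,0],[0.1,0,1.0,0,0,0],[0,0,1.0,0,0,0],[0,0,0.8,0,0,0],[0,0,0.4,0,0,0],[0,0,0,0,0,0],[0,0,0,0,0,0],[0,0,0,0,0,0],[0,0,0,0,0,0]]

```text
time_s: 64.1
ee_pos: [0.5207, 0.0926, 0.1111]
orientation: [[0.999, 0.041, 0.002], [0.041, -0.999, 0.002], [0.002, -0.002, -1.0]]
wrist_force: [-0.5, -0.5, 1.1]
gripper_width: 0.152
```

```bash
python3 go.py .518 .094 .0735 2.4
python3 - <<'E'
from h import *
g=manip.grab_frame("scene")
cv2.imwrite("pics/s15.png",cv2.resize(g["color"][170:300,170:320],None,fx=4,fy=4,interpolation=cv2.INTER_CUBIC))
E
```

```text
t 64.1 p [0.5207 0.0926 0.1111] xang 2.34 q [ 27.637   24.6892 -25.8756  -0.1182 -39.2872  64.7981] F [-0.4536 -0.5232  1.1012] w 0.152
rot(rad) [-0.0023 -0.0018 -0.001 ] shift cm now-axes [-0.2701 -0.1413  3.7615] after-rot axes [-0.2633 -0.1502  3.7616]
```

View pics/s15.png

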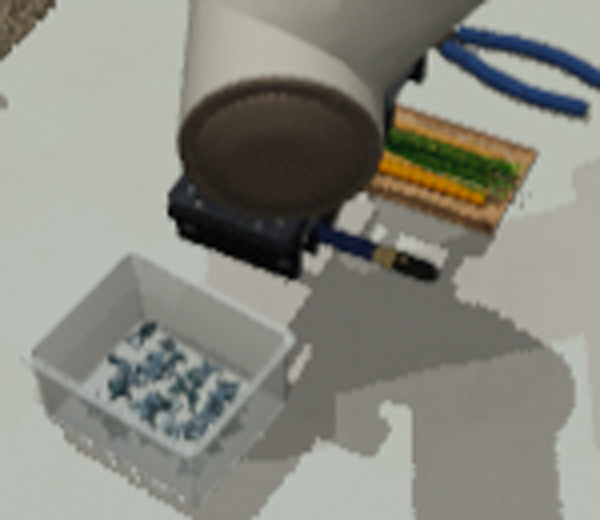

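Emit:
arm_command:
  targets:
    - [[-0.1,0.3,0,-0.002,-0.002,0],[-0.1,0.25,0.5,0,0,0],[0,0,1.0,0,0,0],[0,0,0.9,0,0,0],[0,0,0.6,0,0,0],[0,0,0.3,0,0,0],[0,0,0.1,0,0,0],[0,0,0,0,0,0],[0,0,0,0,0,0],[0,0,0,0,0,0]]

```text
time_s: 65.4
ee_pos: [0.5189, 0.0867, 0.0746]
orientation: [[0.999, 0.041, -0.0], [0.041, -0.999, 0.0], [-0.0, -0.0, -1.0]]
wrist_force: [0.6, -0.1, -0.1]
gripper_width: 0.152
```

```bash
python3 go.py .518 .087 .073 2.4
```

```text
t 65.4 p [0.5189 0.0867 0.0746] xang 2.34 q [ 27.1578  27.8519 -27.8914  -0.0252 -34.2718  65.2069] F [ 0.6409 -0.1012 -0.0537] w 0.152
rot(rad) [-0.0001  0.0003 -0.001 ] shift cm now-axes [-0.0864 -0.0385  0.1632] after-rot axes [-0.0865 -0.0386  0.1631]
```

Emit:
arm_command:
  targets:
    - [[0,0,0.1,0,0,0],[0,0,0.1,0,0,0],[0,0,0,0,0,0],[0,0,0,0,0,0],[0,0,0,0,0,0],[0,0,0,0,0,0],[0,0,0,0,0,0],[0,0,0,0,0,0],[0,0,0,0,0,0],[0,0,0,0,0,0]]

```text
time_s: 66.65
ee_pos: [0.519, 0.0867, 0.0728]
orientation: [[0.999, 0.041, 0.0], [0.041, -0.999, 0.0], [0.0, -0.0, -1.0]]
wrist_force: [0.6, -0.3, -0.7]
gripper_width: 0.152
```

Emit:
arm_command:
  targets:
    - [[0,0,0,0,0,0],[0,0,0,0,0,0],[0,0,0,0,0,0],[0,0,0,0,0,0],[0,0,0,0,0,0],[0,0,0,0,0,0],[0,0,-0.6,0,0,0],[0,0,-1.0,0,0,0],[0,0,-2.0,0,0,0],[0,0,-2.0,0,0,0]]
  fingers: 0

```text
time_s: 67.9
ee_pos: [0.5186, 0.0865, 0.1309]
orientation: [[0.999, 0.041, -0.002], [0.041, -0.999, -0.001], [-0.002, 0.001, -1.0]]
wrist_force: [1.3, 0.8, -0.3]
gripper_width: 0.997
```

```bash
python3 go.py .5226 -.0215 .12 2.7
```

```text
t 67.9 p [0.5186 0.0865 0.1309] xang 2.35 q [ 27.158   22.8314 -25.1859  -0.0089 -42.0801  65.2018] F [ 1.3385  0.7577 -0.3009] w 0.997
rot(rad) [ 0.0006  0.0016 -0.0061] shift cm now-axes [-0.0439 10.8046  1.0986] after-rot axes [-0.1111 10.8048  1.0918]
```

Emit:
arm_command:
  targets:
    - [[0,0.7,0,0,0.002,-0.006],[0,1.4,0,0,0,0],[0,1.9,0,0,0,0],[0,2.0,0,0,0,0],[0,2.0,0,0,0,0],[0,1.5,0,0,0,0],[0,0.9,0,0,0,0],[0,0.4,0,0,0,0],[0,0,0.5,0,0,0],[0,0,0.5,0,0,0]]

```text
time_s: 69.15
ee_pos: [0.5219, -0.0291, 0.1184]
orientation: [[0.999, 0.046, -0.003], [0.046, -0.999, -0.0], [-0.003, 0.0, -1.0]]
wrist_force: [1.3, 0.0, -0.1]
gripper_width: 1.005
```

```bash
python3 go.py .5226 -.0215 .0835 2.7
```

```text
t 69.15 p [ 0.5219 -0.0291  0.1184] xang 2.62 q [ 14.6039  23.6843 -26.2376  -0.0275 -40.2583  78.0327] F [ 1.2765  0.0254 -0.1261] w 1.005
rot(rad) [ 0.0003  0.0031 -0.0015] shift cm now-axes [ 0.1178 -0.7554  3.4856] after-rot axes [ 0.108  -0.754   3.4862]
```

Emit:
arm_command:
  targets:
    - [[0,-0.5,0.2,0,0.003,0],[0.1,-0.25,0.5,0,0,0],[0,0,0.8,0,0,0],[0,0,0.8,0,0,0],[0,0,0.6,0,0,0],[0,0,0.3,0,0,0],[0,0,0.1,0,0,0],[0,0,0,0,0,0],[0,0,0,0,0,0],[0,0,0,0,0,0]]

```text
time_s: 70.4
ee_pos: [0.5226, -0.02, 0.0825]
orientation: [[0.999, 0.047, -0.0], [0.047, -0.999, -0.001], [-0.001, 0.0, -1.0]]
wrist_force: [0.3, -0.3, -0.4]
gripper_width: 1.0
```

```bash
python3 go.py .5226 -.0215 .0830 2.7
```

```text
t 70.4 p [ 0.5226 -0.02    0.0825] xang 2.72 q [ 15.6059  26.898  -28.0153   0.0368 -35.1218  77.0823] F [ 0.2737 -0.2616 -0.4208] w 1.000
rot(rad) [0.0005 0.0005 0.0003] shift cm now-axes [-0.0084  0.1465 -0.0469] after-rot axes [-0.0083  0.1465 -0.0469]
```

Emit:
arm_command:
  targets:
    - [[0,0.15,0,0,0,0],[0,0,0,0,0,0],[0,0,0,0,0,0],[0,0,0,0,0,0],[0,0,0,0,0,0],[0,0,0,0,0,0],[0,0,0,0,0,0],[0,0,0,0,0,0],[0,0,-0.4,0,0,0],[0,0,-0.4,0,0,0]]
  fingers: 1

```text
time_s: 71.65
ee_pos: [0.5225, -0.0217, 0.0909]
orientation: [[0.999, 0.047, -0.001], [0.047, -0.999, -0.001], [-0.001, 0.001, -1.0]]
wrist_force: [-0.4, 0.1, -0.3]
gripper_width: 0.306
```

Emit:
arm_command:
  targets:
    - [[0,0,0,0,0,0],[0.4,0,0,0,0,0],[0.4,0,0,0,0,0],[0,0,0,0,0,0],[0,0,0,0,0,0],[0,0,0,0,0,0],[0,0,0,0,0,0],[0,0,0,0,0,0],[0,0,0,0,0,0],[0,0,0,0,0,0]]

```text
time_s: 72.9
ee_pos: [0.531, -0.0212, 0.0911]
orientation: [[0.999, 0.047, -0.001], [0.047, -0.999, -0.0], [-0.001, 0.0, -1.0]]
wrist_force: [-0.1, -0.3, -0.3]
gripper_width: 0.305
```

```bash
python3 go.py .531 -.0212 .0825 2.7
```

```text
t 72.9 p [ 0.531  -0.0212  0.0911] xang 2.71 q [ 15.2137  26.7099 -26.4213   0.0211 -36.9181  77.481 ] F [-0.1073 -0.293  -0.2918] w 0.305
rot(rad) [0.0004 0.0008 0.0002] shift cm now-axes [-0.0001 -0.0053  0.855 ] after-rot axes [-0.0008 -0.005   0.855 ]
```

Emit:
arm_command:
  targets:
    - [[0,0,0.3,0,0,0],[0,0,0.3,0,0,0],[0,0,0.2,0,0,0],[0,0,0.1,0,0,0],[0,0,0,0,0,0],[0,0,0,0,0,0],[0,0,0,0,0,0],[0,0,0,0,0,0],[0,0,0,0,0,0],[0,0,0,0,0,0]]

```text
time_s: 74.15
ee_pos: [0.5312, -0.0211, 0.0828]
orientation: [[0.999, 0.048, -0.001], [0.048, -0.999, -0.001], [-0.001, 0.001, -1.0]]
wrist_force: [-0.6, 0.1, 1.3]
gripper_width: 0.308
```

Emit:
arm_command:
  targets:
    - [[0,0,0,0,0,0],[0,0,0,0,0,0],[0,0,0,0,0,0],[0,0,0,0,0,0],[0,0,0,0,0,0],[0,0,-0.6,0,0,0],[0,0,-1.5,0,0,0],[0,0,-3.0,0,0,0],[0,0,-4.0,0,0,0],[0,0,-3.0,0,0,0]]
  fingers: 0

```text
time_s: 75.4
ee_pos: [0.5305, -0.0214, 0.2084]
orientation: [[0.999, 0.048, -0.004], [0.048, -0.999, -0.002], [-0.004, 0.002, -1.0]]
wrist_force: [0.6, -0.6, -0.8]
gripper_width: 0.999
```

```bash
python3 go.py .34 .28 .25 2.7
```

```text
t 75.4 p [ 0.5305 -0.0214  0.2084] xang 2.76 q [ 15.2353  17.576  -19.4727   0.0705 -53.2103  77.4869] F [ 0.6019 -0.5589 -0.8462] w 0.999
rot(rad) [0.0019 0.0042 0.0011] shift cm now-axes [-17.5958 -31.0125  -4.1468] after-rot axes [-17.6133 -31.0007  -4.1605]
```

Moving away to the left and front for a clear view.

Emit:
arm_command:
  targets:
    - [[-0.8,-1.5,-0.5,0,0,0],[-1.8,-3.2,-0.8,0,0,0],[-2.4,-4.2,-0.8,0,0,0],[-2.4,-4.2,-0.8,0,0,0],[-2.4,-4.4,-0.8,0,0,0],[-2.4,-4.4,-0.5,0,0,0],[-2.4,-4.4,0,0,0,0],[-1.8,-4.0,0,0,0,0],[-1.0,-3.0,0,0,0,0],[0,-1.5,0,0,0,0]]

```text
time_s: 76.65
ee_pos: [0.3266, 0.3278, 0.2523]
orientation: [[0.999, 0.048, -0.004], [0.048, -0.999, -0.002], [-0.004, 0.002, -1.0]]
wrist_force: [-0.3, -0.4, -0.8]
gripper_width: 1.002
```

```bash
cat > chk.py <<'E'
from h import *
import sys
look(["blue_pliers","glass_cutter","amber_strip","green_stringers","mug","bits_tub"],("top","scene"),{"amber_strip":.010,"green_stringers":.02})
f=manip.grab_frame("top"); g=manip.grab_frame("scene")
a=cv2.resize(f["color"][110:270,140:390],None,fx=3,fy=3,interpolation=cv2.INTER_CUBIC)
b=cv2.resize(g["color"][150:300,180:350],None,fx=4,fy=4,interpolation=cv2.INTER_CUBIC)
cv2.imwrite("pics/%s_t.png"%sys.argv[1],a);cv2.imwrite("pics/%s_s.png"%sys.argv[1],b)
cv2.imwrite("pics/%s_z.png"%sys.argv[1],cv2.resize(f["color"][168:230,248:288],None,fx=9,fy=9,interpolation=cv2.INTER_CUBIC))
E
python3 chk.py e1
```

```text
top blue_pliers 0.67 [293.9, 178.3, 9.6, 46.6] mean [ 0.5107 -0.129 ] rc [ 0.5103 -0.1291] (161, 48) ang -0.9 pca -3.3
top glass_cutter 0.52 [229.7, 175.7, 4.3, 52.8] mean [0.5144 0.0867] rc [0.5169 0.0874] (156, 14) ang 3.6 pca 2.9
top glass_cutter 0.45 [173.6, 169.4, 35.1, 38.9] mean [0.5594 0.2292] rc [0.5606 0.2295] (131, 111) ang -6.0 pca -1.3
top amber_strip 0.49 [256.0, 178.9, 16.2, 41.5] mean [ 0.5548 -0.0178] rc [ 0.5702 -0.0012] (40, 13) ang 0.0 pca 1.1
top green_stringers 0.69 [260.3, 170.4, 10.2, 50.4] mean [ 0.5296 -0.022 ] rc [ 0.5293 -0.0212] (152, 36) ang 1.6 pca 2.4
top mug 0.86 [330.4, 161.2, 33.6, 43.5] mean [ 0.5585 -0.2761] rc [ 0.5576 -0.2782] (122, 94) ang -40.8 pca -31.0
top bits_tub 0.98 [169.9, 167.6, 39.1, 42.6] mean [0.5543 0.2247] rc [0.5555 0.2241] (129, 109) ang -6.3 pca -2.3
scene glass_cutter 0.46 [219.6, 222.4, 32.5, 13.1] mean [0.5565 0.0881] rc [0.5574 0.0884] (94, 17) ang 1.8 pca 1.8
scene amber_strip 0.58 [239.5, 199.0, 10.2, 8.1] mean [ 0.5842 -0.0004] rc [0.585  0.0005] (21, 14) ang 27.4 pca 13.3
scene green_stringers 0.61 [239.0, 190.4, 10.4, 9.2] mean [ 0.5913 -0.0157] rc [ 0.5906 -0.0172] (41, 23) ang -80.5 pca -81.1
scene mug 0.9 [275.5, 116.9, 41.3, 20.3] mean [ 0.5734 -0.3298] rc [ 0.5774 -0.332 ] (116, 71) ang 1.3 pca 6.3
scene bits_tub 0.79 [177.8, 234.9, 64.1, 61.9] mean [0.5515 0.2141] rc [0.5537 0.2122] (149, 127) ang -5.0 pca -25.5
```

View pics/e1_t.png

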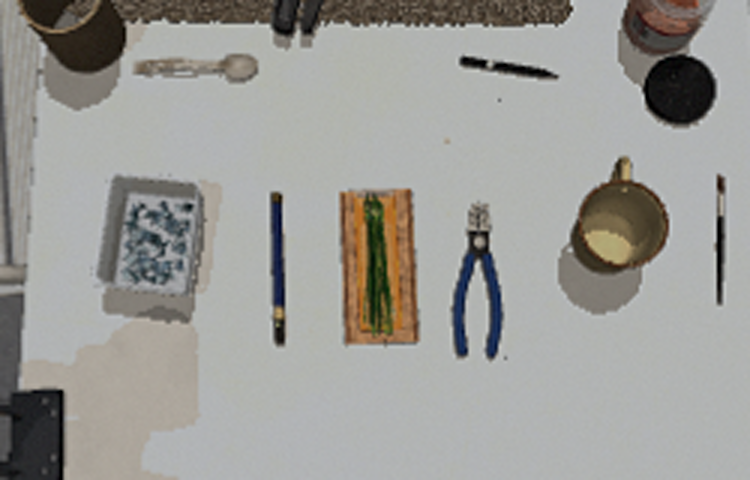

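View pics/e1_s.png

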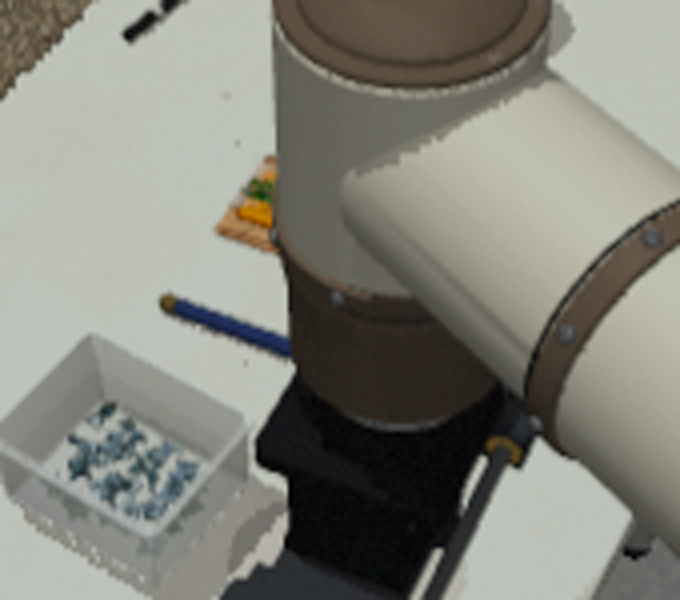

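View pics/e1_z.png

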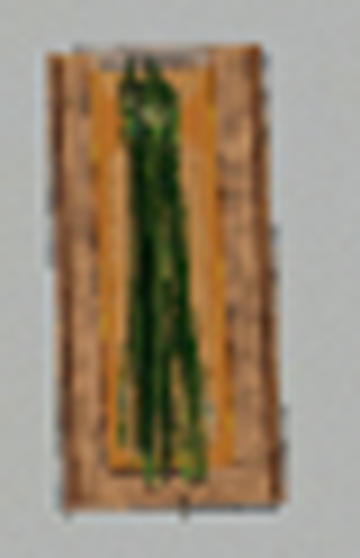

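The top view shows everything in place:
- **Bundle:** its visible ends, far film included, run from row 50 to 487. The strip runs from row 68 to 467, so the two are centred to about 2 mm.
- **Cutter and pliers:** they are at columns 278 and 478, either side of the mat.
- **Mug, tub, pen and teaspoon:** they are where they were in the first picture.

Handing in.

Run:
```python
from bench import manip
print(manip.finish_job())
```

```text
the job is handed in; nothing more can be done
None
```

The glass-cutting place is set out and the job was handed in at about 77 s of the 136 s allowed. My last checks put everything within tolerance; the system itself gave no verdict.

I moved the bundle off the mat, laid the strip on the mat and put the bundle back on top. Then I placed the pliers on the mug's side and the cutter on the tub's side. The bundle first landed about 8–10 mm short of centre lengthwise, so I picked it up again and shifted it 8 mm.

Last checks, in the mat's frame:

| Item | Position | Angle off parallel |
|---|---|---|
| Strip | 1–2.5 mm from the mat's centre | about 0.5° |
| Bundle | about 2 mm from the strip's centre | 1–2° |
| Pliers | y about -0.107, x about -0.02 | 3–6° |
| Cutter | y about +0.109, x about -0.003 | about 1° |

- **Pliers and cutter close to the mat:** both are nearer its centre line than exact midway. I did this so the gripper body stayed clear of the mug and the tub. Both are still inside the 0.100–0.145 m band.
- **Bystanders:** the mug, tub, pen and teaspoon look unmoved in the last top view.
- **Disagreements:** the two cameras differed by about 3–5 mm. I judged the bundle by where its ends showed in the last top view, because the networks missed its loose ends. In the last scene view the arm hid most of the mat and the pliers, so the final check rests mainly on the top camera.

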